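# Cover the spare well and vent the drying vessel

### The arm

A 6-joint arm with a two-finger parallel gripper is mounted at the origin on the work surface. World frame = base frame: x ahead of the robot, y to its left, z up, the work surface at z = 0. Lengths are in m, angles in rad, forces in N, time in s.
With the tool pointing down it reaches from about 0.4 to 0.825 m from the base axis. Payload 7 kg.
Tool frame: the origin (TCP) lies between the finger pads; the fingertips stand 11 mm ahead of it and the grasp point (between the pads) lies 8 mm behind it; x points along the fingers, z is the direction in which the jaws open and shut, and the axes are right-handed (so a half turn about x gives the same grasp; the last joint's range is limited). The gripper opens to 88 mm and grips with 3 to 60 N. Pads are 19 mm wide; open, the fingers measure 130 mm over their backs; the gripper's body (78 mm by 193 mm) begins 47 mm behind the grasp point.
Start: joints at [-0.845, 0.359, 0.012, 0, -1.224, -0.288], TCP at [0.286, -0.611, 0.201] pointing down, gripper open.
Joint ranges: [-3.07, 3.07], [-1.43, 2.12], [-1.02, 1.25], [-3.03, 1.67], [-3.05, -0], [-3.03, 3.03]. Speed limits (rad/s): [2.39, 2.39, 3.01, 3.14, 3.14, 3.14].

### API

Orientations are given as [roll, pitch, yaw] about the fixed x, y, z axes, in that order (R = Rz(yaw) Ry(pitch) Rx(roll)).
In Python, from station import arm gives the robot as it stands.
- The arm moves only by the tool jog_arm, never from a script. Its argument "motion" is a list of rows, each an object of numbers: "dx", "dy", "dz": the shift along the tool's x, y, z in m; "twist": the turn about the tool's x in degrees. In form: [{"dx": .., "dy": .., "dz": .., "twist": ..}, ...]. A call has 1 to 20 rows; each row is the pose to reach, as a shift and turn from the pose commanded when the call began, along the tool's axes at that moment; what a row does not reach only later rows make up. A row lasts 1/12 s, in which the tool goes at most 41.7 mm and 7.16 degrees, less where a joint would pass 70% of its speed; a pose out of reach is approached as far as the arm can. A call with a gripper value outside its range is refused whole. "gripper" is the finger opening in m, from 0 to 0.0876, set as the call begins (left out, the last holds). The fingers move at their own pace and stop on an object; "newtons" is the grip in N (left out, the last holds). Time passes only in rows, so rows that repeat a pose let the fingers close. It gives the time, the measured TCP pose, the force and the opening at its end, in the units of the state.
- arm.get_state(): the state, without advancing time (a new reading comes with each control period).
- arm.grab_frame(name): name is "scene" or "side" or "wrist"; returns the picture (400x640x3 uint8, red, green, blue); there is no depth.
- arm.camera_model(name): a dict with "camera_matrix" (3x3 intrinsics, pixels), "eye" and "attitude" of the camera in the world. Camera axes: x right, y down, z forward; pixel columns grow to the right and rows downward; lengths in m; the calibration is good to about 2 mm. A picture is of the moment at which its call begins: read the wrist's pose just before it. camera_model takes no time and is no camera call; for the wrist camera it gives the pose at the moment of the call.
- arm.job_done(): hands the job in, once; it reports no verdict.
The state is a dict: "t": time; "q": joint angles; "qd": joint speeds; "joint_efforts": joint torques, N m; "eef_pos": TCP position; "ee_rot": TCP orientation; "force": force on the tool from outside, world axes, zero at the start; "moment": the same for the moment, N m; "width": finger opening in m.
Only numpy, scipy, OpenCV 4.12 (cv2) and the standard library are available. Lean on these libraries where they do the work, as an engineer would, in place of code of your own. Each camera call takes 0.05 s, during which the arm holds its last target.

### The job

Get the drying unit ready for a run: first lay the loose rectangular cover plate into the empty recess on the unit's top and press it down firmly until its seat has gone fully down and the plate lies level. Then screw the vessel's cap clockwise until it stops, back it off a quarter turn so that it can vent, and finish still gripping the cap there, without letting go. Leave the other things on the bench where they are.

Things in the scene. Friction and masses are not known exactly. Their poses are not given: they have to be found in the camera images.
- unit: Fixed white drying unit with an aluminium top: 130 mm (its x) x 250 mm (its y) x 75 mm high, turned by up to about 0.5 rad. Origin: centre of its underside, on the bench. The empty recess is centred 62 mm along its +y, the glass vessel with the screw cap 62 mm along its -y.
- recess (a point): Centre of the rectangular recess in the drying unit's top, in the plane of that top (z = 75 mm); axes are the unit's. It is 58 mm along x, 78 mm along y and 6 mm deep, so the cover plate has 4 mm of room on each side.
- seat (a joint): Bright steel sliding seat (40 x 60 mm) in the recess, in m: 0 = up, 4 mm above the recess floor (2 mm below the unit's top); 0.004 = fully down, level with the floor. No spring: about 8 N of friction plus 120 N per m/s of damping; the plate's weight alone does not push it down and it stays where it is pushed.
- plate_center (a point): Centre of the loose flat dark grey metal cover plate, 50 mm (its x) x 70 mm (its y) x 12 mm (its z), 0.09 to 0.16 kg, lying flat on the bench, yaw within 1 rad; a half turn makes no difference. Fully seated in the recess, its top is 6 mm above the unit's top and its centre level with it.
- cap_grip (a point): Centre, half-way up, of the ribbed round grey screw cap on the vessel: 52 mm across, 28 mm high, axis vertical. Fully home, this point is 36 mm above the unit's top and the underside 22 mm; it rises 4 mm a turn. The glass under it is 49 mm across. A white ridge on top points along its x axis and turns with it. Already started on its thread; it cannot come off.
- cap (a joint): Angle of the screw cap in rad: 0 = fully home (hard stop), growing as it is unscrewed anticlockwise seen from above; clockwise tightens. Starts 1.8 to 3.4 rad open. Friction about 0.12 N m; stays where it is left. A grip of about 35 N turns it, and slips round it at the stop if pushed on.
- beaker_mid (a point): Bystander, loose: open glass beaker, 68 mm wide, 85 mm high. About its middle, half-way up.
- flask_mid (a point): Bystander, loose: closed amber glass bottle, 52 mm wide, 100 mm high. About its middle, half-way up.
- dish_mid (a point): Bystander, loose: shallow white dish, 60 mm wide, 16 mm high. About its middle, half-way up.
- weight_mid (a point): Bystander, loose: steel knob-topped balance weight, 32 mm wide, 49 mm high. About its middle, half-way up.
- disc_mid (a point): Bystander, loose: small round aluminium disc, 42 mm wide, 8 mm thick (not the cover plate). About its middle, half-way up.
- vial_mid (a point): Bystander, loose: small capped glass vial, 26 mm wide, 50 mm high. About its middle, half-way up.
- spatula_mid (a point): Bystander, loose: flat steel spatula, 170 mm long. About its middle, half-way up.
There are look-alikes about, which are no part of the job. What is shaped like the part that bears plate_center but purple is not meant.

How it is judged:
By the outcome, as a careful person would: the job done as asked, in the order asked, and still so for the second after the job is handed in, while the arm keeps its last pose, push and grip.
It also fails if it takes over 72 s, if anything falls off the work surface, if the arm or the gripper's body presses on something with over 40 N, if the wrist force passes 120 N, or if a joint passes its speed limit or range.

## Working session

There is one attempt and no reset: what is moved stays moved. The work goes in short steps, Python scripts to look and compute and a tool call to move; the robot and the scene stay as the last step left them, time stands still between calls to the robot, and variables do not carry over. Pictures are saved under pics/ and viewed, and the job is handed in when it is done.

Besides the shell and the picture viewer there is one more tool, called after "Emit:" as name([rows], argument=value, ...), one row to a line, values as JSON. jog_arm: Moves the arm, as the interface text tells. Its arguments: {"type":"object","properties":{"motion":{"type":"array"},"gripper":{"type":"number"},"newtons":{"type":"number"}},"required":["motion"]}

```bash
mkdir -p pics; ls
python3 - <<'E'
from station import arm
import cv2
s=arm.get_state();print(s)
for n in ("scene","side","wrist"):
    im=arm.grab_frame(n);cv2.imwrite(f"pics/{n}0.png",im[:,:,::-1]);print(n,arm.camera_model(n))
E
```

```text
pics
{'t': 0.0, 'q': array([-8.44873898e-01,  3.59384230e-01,  1.10602181e-02, -3.54358750e-04,
       -1.22409054e+00, -2.88096784e-01]), 'qd': array([-2.15569200e-04,  2.31047399e-05, -1.62128777e-04,  7.82294840e-04,
       -1.07258738e-03, -2.68359294e-04]), 'joint_efforts': array([ 3.86285219e-04, -5.82716346e+01,  2.93060070e+01,  6.99741930e+00,
        6.86577841e-03, -1.55766948e-04]), 'eef_pos': array([ 0.28592806, -0.6108645 ,  0.20012427]), 'ee_rot': array([0.08510534, 1.56914415, 2.09360663]), 'force': array([-0.2670333 , -0.07759221, -0.86778383]), 'moment': array([-0.06262519,  0.02912394, -0.00856629]), 'width': 0.08784575589574856}
scene {'camera_matrix': array([[514.69862989,   0.        , 319.3649652 ],
       [  0.        , 514.69862989, 202.4268759 ],
       [  0.        ,   0.        ,   1.        ]]), 'eye': array([1.15058543, 0.3591254 , 1.11142737]), 'attitude': array([-2.5800852 , -0.01555087,  2.0177262 ])}
side {'camera_matrix': array([[405.48986986,   0.        , 316.90454137],
       [  0.        , 405.48986986, 202.0092428 ],
       [  0.        ,   0.        ,   1.        ]]), 'eye': array([0.20916611, 0.63717549, 0.63317856]), 'attitude': array([-2.29459225,  0.01583258, -2.55458708])}
wrist {'camera_matrix': array([[354.86915671,   0.        , 316.46644036],
       [  0.        , 354.86915671, 198.65995838],
       [  0.        ,   0.        ,   1.        ]]), 'eye': array([ 0.22695914, -0.63893023,  0.38320494]), 'attitude': array([ 2.89382837e+00, -2.07385798e-03,  2.00886876e+00])}
```

View pics/scene0.png

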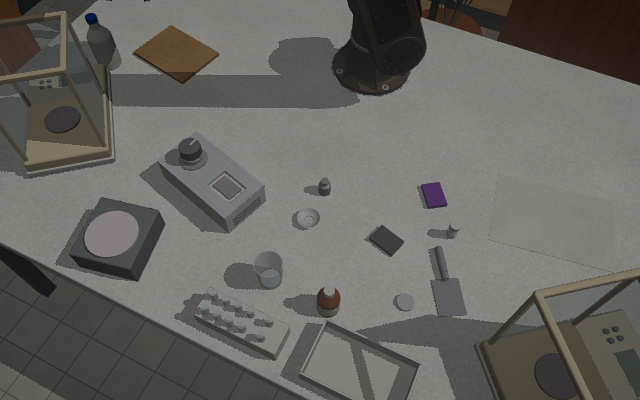

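View pics/side0.png

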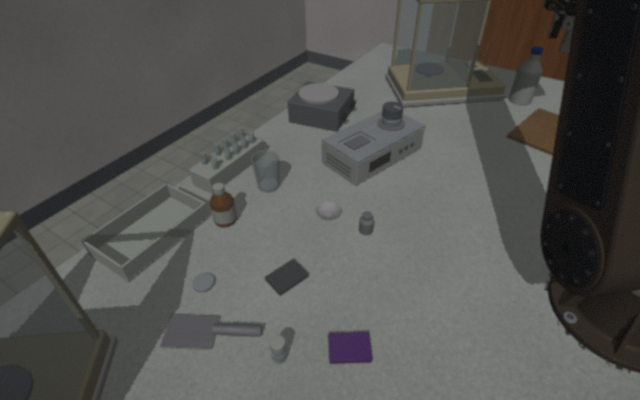

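View pics/wrist0.png

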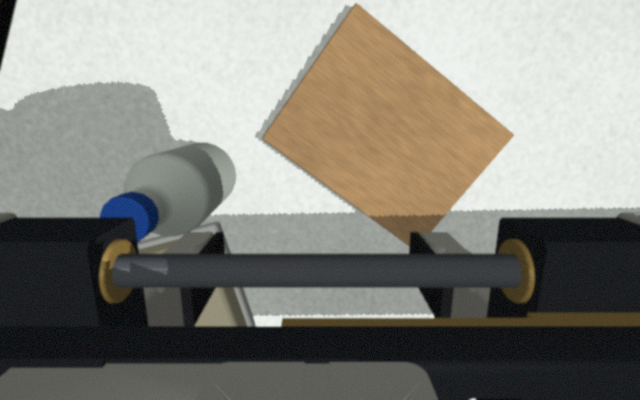

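Candidates for the plate in the scene view are the dark grey rectangle at (386,240), the purple look-alike at (434,195), the round disc at (404,302) and the spatula blade at (449,297). The dark grey rectangle fits the description. I'll check it in close crops, and measure the unit as well.

Run:
```python
import cv2,numpy as np
a=cv2.imread('pics/scene0.png');b=cv2.imread('pics/side0.png')
def crop(im,x,y,w,h,f): return cv2.resize(im[y:y+h,x:x+w],None,fx=f,fy=f,interpolation=cv2.INTER_CUBIC)
cv2.imwrite('pics/c1.png',crop(a,150,120,130,120,5)[:600])
cv2.imwrite('pics/c2.png',crop(a,350,170,110,80,7)[:, :800])
cv2.imwrite('pics/c3.png',crop(b,310,90,130,100,6))
cv2.imwrite('pics/c4.png',crop(b,250,240,80,70,8))
```

```text
(no output)
```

View pics/c1.png

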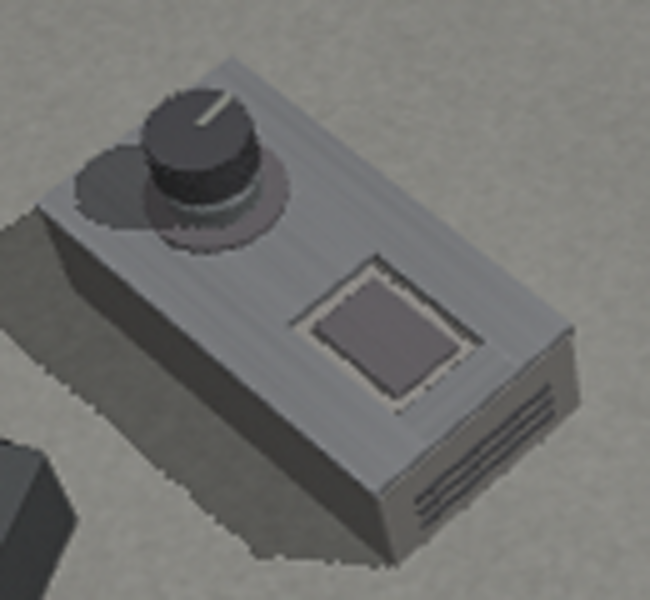

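View pics/c2.png

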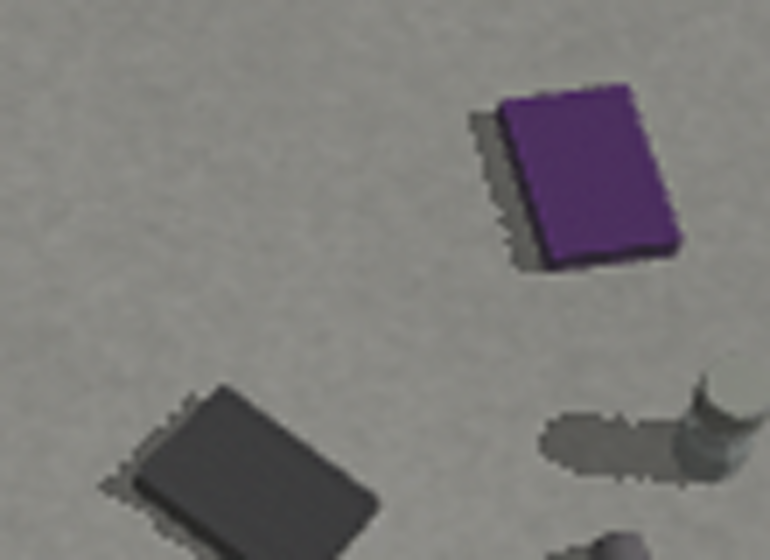

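View pics/c3.png

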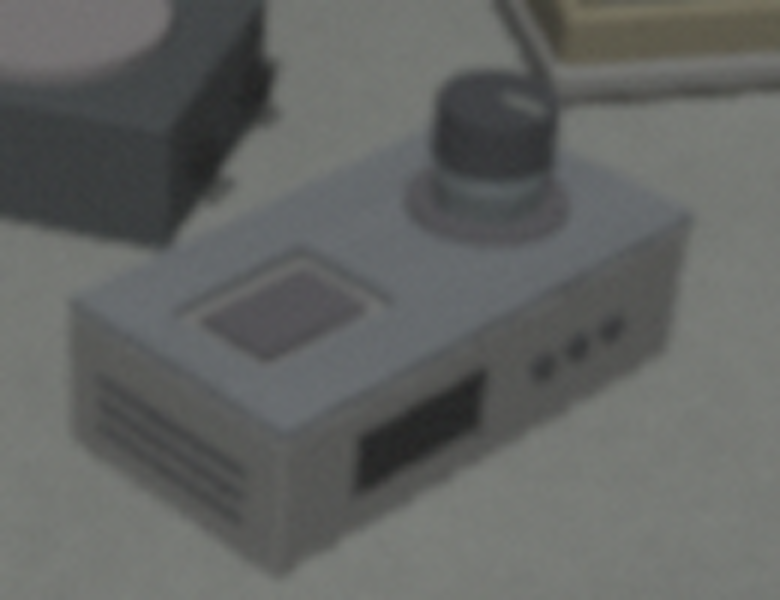

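View pics/c4.png

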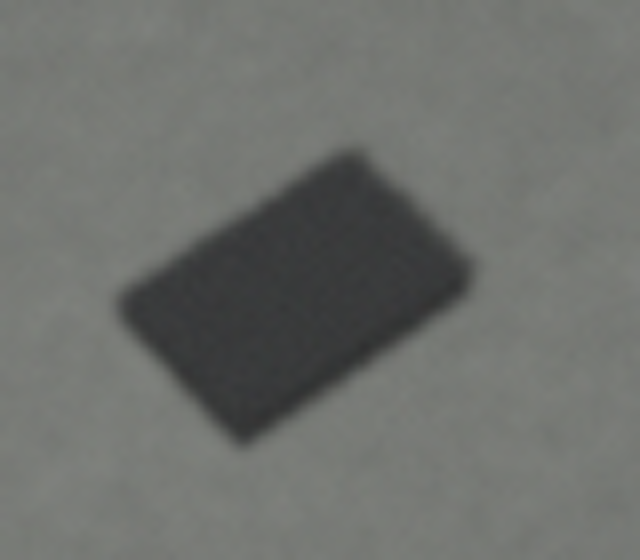

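```bash
cat > h.py <<'E'
import cv2,numpy as np
from scipy.spatial.transform import Rotation as R
from scipy.optimize import least_squares
from station import arm
def cam(n):
    c=arm.camera_model(n);return c['camera_matrix'],np.array(c['eye']),R.from_euler('xyz',c['attitude']).as_matrix()
def proj(c,P):
    K,e,A=c;p=(np.atleast_2d(P)-e)@A;u=p@K.T;return u[:,:2]/u[:,2:]
def ray(c,uv,z):
    K,e,A=c;d=A@np.linalg.solve(K,[uv[0],uv[1],1.]);return e+d*(z-e[2])/d[2]
def unc(pts,x0,y0,f): return (np.array(pts,float)+.5)/f-.5+[x0,y0]
E
python3 - <<'E'
from h import *
a=cv2.imread('pics/scene0.png')
cv2.imwrite('pics/c5.png',cv2.resize(a[215:265,355:415],None,fx=10,fy=10,interpolation=cv2.INTER_CUBIC))
S=cam('scene');D=cam('side')
su=unc([(232,58),(38,207),(380,493),(575,330)],150,120,5)
du=unc([(72,303),(288,435),(690,218)],310,90,6)
for p in su: print('scene',ray(S,p,.075))
for p in du: print('side',ray(D,p,.075))
E
```

```text
scene [ 0.4999366  -0.28968868  0.075     ]
scene [ 0.62385048 -0.32344238  0.075     ]
scene [ 0.69093618 -0.08524094  0.075     ]
scene [ 0.57071937 -0.04816313  0.075     ]
side [ 0.68658855 -0.08577601  0.075     ]
side [ 0.56430844 -0.05212039  0.075     ]
side [ 0.4954395  -0.28627957  0.075     ]
```

View pics/c5.png

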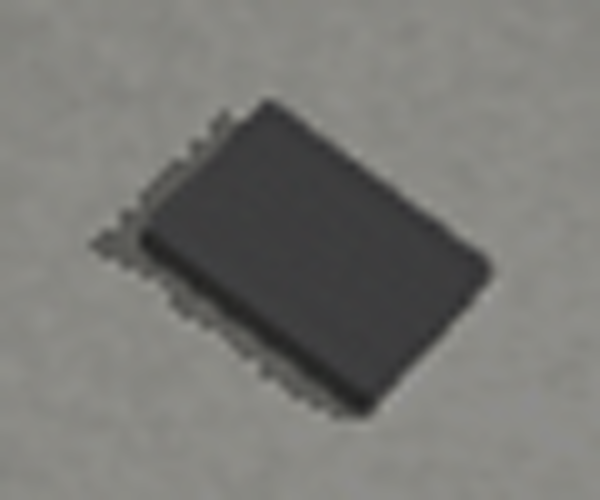

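Run:
```python
from h import *
S=cam('scene');D=cam('side')
def fit(x0,L,W,z,obs):
    loc=np.array([(-L/2,-W/2),(L/2,-W/2),(L/2,W/2),(-L/2,W/2)])
    def f(p,full=False):
        c,s=np.cos(p[2]),np.sin(p[2]);P=loc@np.array([[c,s],[-s,c]])+p[:2];P=np.c_[P,np.full(4,z)]
        r=[]
        for cm,uv in obs:
            q=proj(cm,P)
            for o in uv: r.append(o-q[np.argmin(((q-o)**2).sum(1))])
        return np.ravel(r)
    s=least_squares(f,x0);print(s.x,np.round(f(s.x).reshape(-1,2),2).tolist());return s.x
su=unc([(232,58),(38,207),(380,493),(575,330)],150,120,5)
du=unc([(72,303),(288,435),(690,218)],310,90,6)
for o in ([(S,su)],[(D,du)],[(S,su),(D,du)]): u=fit([.596,-.187,-.285],.13,.25,.075,o)
sp=unc([(270,98),(143,237),(365,408),(493,268)],355,215,10)
dp=unc([(118,302),(352,148),(474,266),(242,438)],250,240,8)
for p in sp: print(ray(S,p,.012))
for p in dp: print(ray(D,p,.012))
m=np.mean([ray(S,p,.012) for p in sp],0)
for yaw in (0.2,-.4,.8):
  for o in ([(S,sp)],[(S,sp),(D,dp)]): p=fit([m[0],m[1],yaw],.05,.07,.012,o)
# recess corners scene (top plane) 
rs=unc([(375,255),(290,325),(400,412),(484,342)],150,120,5)
fit([.614,-.127,-.285],.058,.078,.075,[(S,rs)])
c,s=np.cos(u[2]),np.sin(u[2]);Ry=np.array([-s,c]);print('recess',u[:2]+.062*Ry,'cap',u[:2]-.062*Ry)
```

```text
[ 0.59619652 -0.18667701 -0.2796599 ] [[-0.42, 0.08], [0.52, 0.1], [0.22, -0.87], [-0.34, 0.83]]
[ 0.59192225 -0.18818303 -0.27445338] [[0.66, 0.15], [-0.01, -0.55], [-0.67, 0.78]]
[ 0.59412657 -0.18782183 -0.27559246] [[-0.26, 0.73], [0.51, 0.68], [-0.06, 0.08], [-0.41, 1.82], [1.48, 0.37], [0.96, -0.31], [0.15, 0.92]]
[0.50942251 0.24067966 0.012     ]
[0.55902545 0.22749447 0.012     ]
[0.57829806 0.29272008 0.012     ]
[0.52960886 0.30686183 0.012     ]
[0.57091197 0.29316553 0.012     ]
[0.55218204 0.22372136 0.012     ]
[0.50542037 0.23783028 0.012     ]
[0.52201688 0.30807582 0.012     ]
[ 0.54409513  0.26691919 -0.2859722 ] [[0.23, -0.21], [0.33, 0.46], [-0.34, -0.0], [-0.21, -0.23]]
[ 0.53995782  0.26594949 -0.2754578 ] [[0.15, 1.21], [0.05, 1.81], [-0.77, 1.6], [-0.44, 1.45], [0.95, 0.71], [1.45, -0.08], [0.77, -0.21], [0.92, 1.46]]
[ 0.54409513  0.26691919 -0.28597223] [[0.23, -0.21], [0.33, 0.46], [-0.34, -0.0], [-0.21, -0.23]]
[ 0.53995782  0.26594949 -0.27545777] [[0.15, 1.21], [0.05, 1.81], [-0.77, 1.6], [-0.44, 1.45], [0.95, 0.71], [1.45, -0.08], [0.77, -0.21], [0.92, 1.46]]
[0.54384564 0.26720754 1.32257368] [[-4.96, 0.1], [-0.62, -5.27], [4.74, -0.27], [0.67, 5.53]]
[0.54038501 0.26628552 1.26828468] [[-6.07, 1.24], [-0.55, -3.13], [5.54, 1.16], [0.22, 5.98], [-0.25, 6.95], [8.14, 0.28], [1.91, -6.59], [-5.74, 0.97]]
[ 0.61212556 -0.12887298 -0.27258772] [[-0.11, 0.49], [0.47, -0.01], [0.18, -0.78], [-0.55, 0.37]]
recess [ 0.61099783 -0.12816146] cap [ 0.57725531 -0.24748221]
```

Run:
```python
from h import *
S=cam('scene');D=cam('side')
for p in [(113,160),(22,172),(104,65),(97,20),(130,55),(185,80)]: print('S',p,ray(S,p,0.0).round(3))
for p in [(403,101),(500,93),(388,72),(520,103)]: print('D',p,ray(D,p,0).round(3))
# tops of posts: where scene (62,12) could be at height z
for z in (.1,.2,.25,.3,.35): print(z,ray(S,(62,10),z).round(3),ray(S,(75,65),z).round(3))
# look-at neighbours
for n,p,z in [('beaker',(268,268),.04),('flask',(328,300),.05),('dish',(307,218),.008),('weight',(324,187),.025),('disc',(404,302),.004),('vial',(453,231),.025),('spat',(446,280),.005),('greybal',(115,235),.06),('purple',(434,195),.01)]: print(n,ray(S,p,z).round(3))
import cv2
a=cv2.imread('pics/scene0.png');cv2.imwrite('pics/c6.png',cv2.resize(a[100:200,145:245],None,fx=6,fy=6,interpolation=cv2.INTER_CUBIC))
cv2.imwrite('pics/c7.png',cv2.resize(a[0:190,0:130],None,fx=3,fy=3))
```

```text
S (113, 160) [ 0.635 -0.48   0.   ]
S (22, 172) [ 0.771 -0.668  0.   ]
S (104, 65) [ 0.356 -0.728  0.   ]
S (97, 20) [ 0.2   -0.879  0.   ]
S (130, 55) [ 0.286 -0.685  0.   ]
S (185, 80) [ 0.3   -0.474  0.   ]
D (403, 101) [ 0.653 -0.519  0.   ]
D (500, 93) [ 0.404 -0.741  0.   ]
D (388, 72) [ 0.794 -0.696  0.   ]
D (520, 103) [ 0.331 -0.704  0.   ]
0.1 [ 0.296 -0.889  0.1  ] [ 0.463 -0.701  0.1  ]
0.2 [ 0.38  -0.766  0.2  ] [ 0.531 -0.596  0.2  ]
0.25 [ 0.422 -0.704  0.25 ] [ 0.565 -0.544  0.25 ]
0.3 [ 0.465 -0.643  0.3  ] [ 0.599 -0.492  0.3  ]
0.35 [ 0.507 -0.581  0.35 ] [ 0.633 -0.439  0.35 ]
beaker [0.746 0.054 0.04 ]
flask [0.759 0.211 0.05 ]
dish [0.572 0.067 0.008]
weight [0.48  0.07  0.025]
disc [0.671 0.362 0.004]
vial [0.458 0.405 0.025]
spat [0.578 0.431 0.005]
greybal [ 0.835 -0.297  0.06 ]
purple [0.368 0.329 0.01 ]
```

View pics/c7.png

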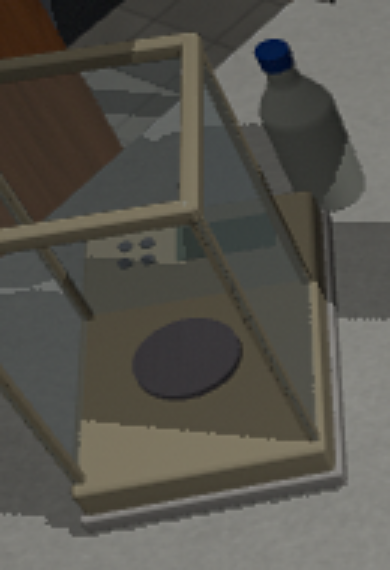

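View pics/c6.png

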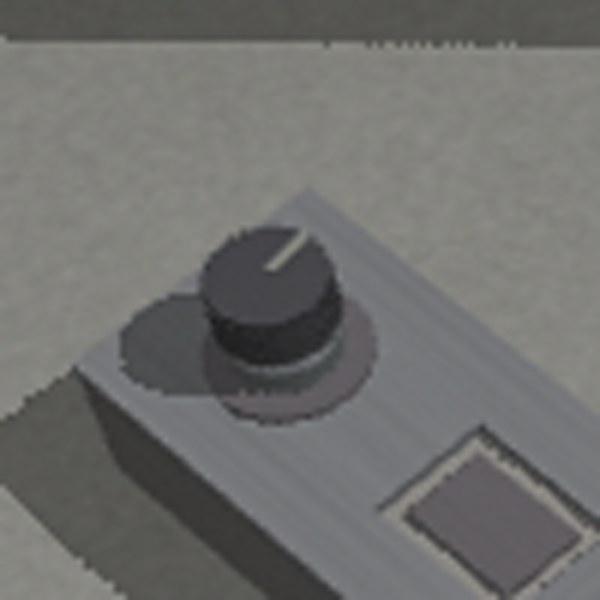

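```bash
cat >> h.py <<'E'
def goto(x,y,z,yaw=None,pos=None,rot=None):
    s=arm.get_state();M=R.from_euler('xyz',s['ee_rot'] if rot is None else rot).as_matrix()
    p=s['eef_pos'] if pos is None else np.array(pos);d=M.T@(np.array([x,y,z])-p)
    cy=np.arctan2(M[1,2],M[0,2])
    tw=0 if yaw is None else -np.degrees((yaw-cy+np.pi)%(2*np.pi)-np.pi)
    print('t %.2f'%s['t'],'pos',s['eef_pos'].round(4),'yaw %.4f'%cy,'tilt',M[:,0].round(4),'F',s['force'].round(1),'Mz %.2f'%s['moment'][2],'w %.4f'%s['width'],'q6 %.2f'%s['q'][5])
    print('GO d',d.round(4),'twist %.2f'%tw)
E
python3 - <<'E'
from h import *
S=cam('scene');D=cam('side')
s=unc([(268,270),(306,234)],145,100,6);z=.127
a,b=[ray(S,p,z) for p in s];print(a,b,np.arctan2(*(b-a)[[1,0]]))
d=unc([(497,92),(545,112)],310,90,6);a,b=[ray(D,p,z) for p in d];print(a,b,np.arctan2(*(b-a)[[1,0]]))
s=arm.get_state()
goto(.515,.225,.2,-.28+np.pi)
goto(.542,.266,.2,-.28+np.pi)
E
```

```text
[ 0.57522493 -0.24882223  0.127     ] [ 0.55273376 -0.24531632  0.127     ] 2.986957920202064
[ 0.57826744 -0.25364361  0.127     ] [ 0.55350518 -0.24845083  0.127     ] 2.934882779525465
t 0.15 pos [ 0.286  -0.611   0.2004] yaw 2.0085 tilt [-6.e-04  1.e-03 -1.e+00] F [ 0.5  0.6 -0.4] Mz 0.05 w 0.0874 q6 -0.29
GO d [ 0.0011 -0.5618  0.6601] twist -48.88
t 0.15 pos [ 0.286  -0.611   0.2004] yaw 2.0085 tilt [-6.e-04  1.e-03 -1.e+00] F [ 0.5  0.6 -0.4] Mz 0.05 w 0.0874 q6 -0.29
GO d [ 0.0011 -0.6036  0.6858] twist -48.88
```

Emit:
jog_arm([
  {"dx": 0,"dy": -0.01,"dz": 0.012,"twist": -2},
  {"dx": 0,"dy": -0.03,"dz": 0.036,"twist": -5},
  {"dx": 0,"dy": -0.055,"dz": 0.062,"twist": -9},
  {"dx": 0,"dy": -0.082,"dz": 0.094,"twist": -14},
  {"dx": 0,"dy": -0.109,"dz": 0.124,"twist": -19},
  {"dx": 0,"dy": -0.136,"dz": 0.155,"twist": -24},
  {"dx": 0,"dy": -0.163,"dz": 0.186,"twist": -29},
  {"dx": 0,"dy": -0.19,"dz": 0.217,"twist": -34},
  {"dx": 0,"dy": -0.217,"dz": 0.248,"twist": -39},
  {"dx": 0,"dy": -0.244,"dz": 0.279,"twist": -44},
  {"dx": 0,"dy": -0.271,"dz": 0.31,"twist": -49},
  {"dx": 0,"dy": -0.298,"dz": 0.341,"twist": -49},
  {"dx": 0,"dy": -0.325,"dz": 0.372,"twist": -49},
  {"dx": 0,"dy": -0.352,"dz": 0.403,"twist": -49},
  {"dx": 0,"dy": -0.379,"dz": 0.434,"twist": -49},
  {"dx": 0,"dy": -0.406,"dz": 0.465,"twist": -49},
  {"dx": 0,"dy": -0.433,"dz": 0.496,"twist": -49},
  {"dx": 0,"dy": -0.46,"dz": 0.527,"twist": -49},
  {"dx": 0,"dy": -0.48,"dz": 0.55,"twist": -49},
  {"dx": 0,"dy": -0.49,"dz": 0.56,"twist": -49},
])

```text
t: 1.82
eef_pos: [0.4932, 0.107, 0.2008]
ee_rot: [-1.946, 1.571, 0.92]
force: [0.7, -0.5, -0.0]
width: 0.0873
```

Run:
```python
from h import *
goto(.542,.266,.2,-.28+np.pi)
goto(.542,.216,.2,-.28+np.pi)
W=cam('wrist');cv2.imwrite('pics/w1.png',arm.grab_frame('wrist')[:,:,::-1]);print(W)
print(proj(W,[.542,.266,.012]))
```

```text
t 1.82 pos [0.4932 0.107  0.2008] yaw 2.8663 tilt [ 1.e-04  2.e-04 -1.e+00] F [ 0.7 -0.5 -0. ] Mz 0.05 w 0.0873 q6 -0.88
GO d [ 0.0009 -0.1663 -0.0038] twist 0.27
t 1.82 pos [0.4932 0.107  0.2008] yaw 2.8663 tilt [ 1.e-04  2.e-04 -1.e+00] F [ 0.7 -0.5 -0. ] Mz 0.05 w 0.0873 q6 -0.88
GO d [ 0.0008 -0.1182 -0.0174] twist 0.27
(array([[354.86915671,   0.        , 316.46644036],
       [  0.        , 354.86915671, 198.65995838],
       [  0.        ,   0.        ,   1.        ]]), array([0.47553425, 0.04396507, 0.38367083]), array([[-9.62447006e-01,  2.63151198e-01,  6.66873949e-02],
       [ 2.71469614e-01,  9.32864812e-01,  2.36785749e-01],
       [ 1.00129333e-04,  2.45997337e-01, -9.69270499e-01]]))
[[313.29308903 311.93481736]]
```

View pics/w1.png

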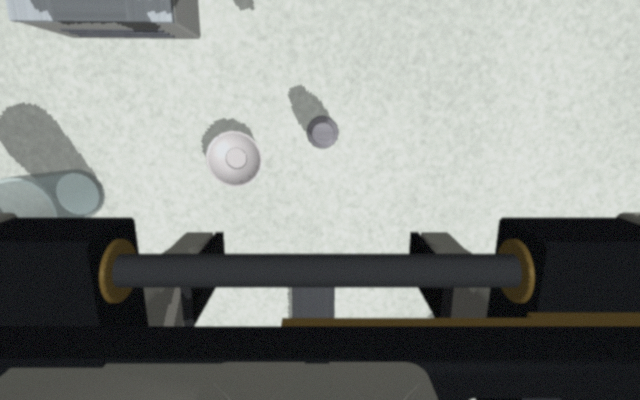

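Emit:
jog_arm([
  {"dx": 0,"dy": -0.015,"dz": 0,"twist": 0},
  {"dx": 0,"dy": -0.045,"dz": 0,"twist": 0},
  {"dx": 0,"dy": -0.08,"dz": 0,"twist": 0},
  {"dx": 0,"dy": -0.12,"dz": -0.001,"twist": 0},
  {"dx": 0,"dy": -0.16,"dz": -0.002,"twist": 0},
  {"dx": 0,"dy": -0.19,"dz": -0.003,"twist": 0},
  {"dx": 0,"dy": -0.205,"dz": -0.004,"twist": 0},
  {"dx": 0,"dy": -0.215,"dz": -0.004,"twist": 0},
  {"dx": 0,"dy": -0.215,"dz": -0.004,"twist": 0},
  {"dx": 0,"dy": -0.215,"dz": -0.004,"twist": 0},
])

```text
t: 2.7
eef_pos: [0.5551, 0.3086, 0.2007]
ee_rot: [1.015, 1.57, -2.405]
force: [-0.5, -0.8, -0.1]
width: 0.0875
```

Run:
```python
from h import *
W=cam('wrist');im=arm.grab_frame('wrist')[:,:,::-1];cv2.imwrite('pics/w2.png',im)
uv=proj(W,[.542,.266,.012])[0];print(uv,W[1])
goto(.542,.266,.2,-.28+np.pi)
x,y=int(uv[0])-70,max(int(uv[1])-60,0);print(x,y)
cv2.imwrite('pics/w2c.png',cv2.resize(im[y:y+110,x:x+140],None,fx=5,fy=5,interpolation=cv2.INTER_CUBIC))
```

```text
[317.32009285 129.69768754] [0.53744791 0.24580787 0.38355941]
t 2.75 pos [0.555  0.3083 0.201 ] yaw 2.8632 tilt [-5.e-04 -4.e-04 -1.e+00] F [ 0.5 -0.1  0.3] Mz -0.04 w 0.0874 q6 -1.09
GO d [0.001  0.0442 0.0009] twist 0.09
247 69
```

View pics/w2.png

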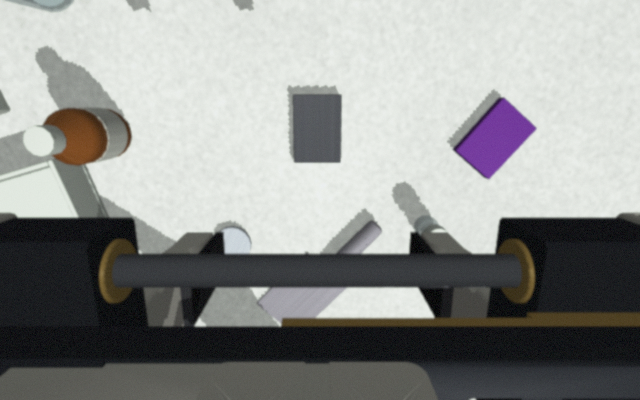

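View pics/w2c.png

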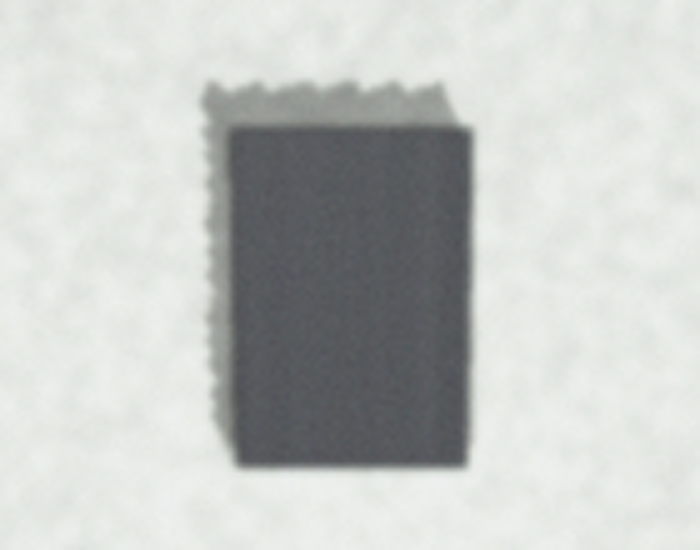

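The plate sits at wrist pixels (293–341, 94–162), dark grey and clear of its neighbours. The purple look-alike is at (495,137). I'll fit the plate from its four crop corners.

Run:
```python
from h import *
W=cam('wrist')
uv=unc([(229,127),(473,127),(468,466),(236,466)],247,69,5)
P=np.array([ray(W,p,.012) for p in uv]);print(P.round(4))
c=P.mean(0);v=(P[1]+P[2]-P[0]-P[3])/2;w=(P[0]+P[1]-P[2]-P[3])/2
print(c,np.hypot(*v[:2]),np.hypot(*w[:2]),'xaxis',np.arctan2(v[1],v[0]),'yaxis',np.arctan2(w[1],w[0])+np.pi/2)
goto(c[0],c[1],.2,-.28+np.pi)
goto(c[0],c[1],.0155,-.28+np.pi)
```

```text
[[0.5564 0.2248 0.012 ]
 [0.5092 0.2383 0.012 ]
 [0.5279 0.3043 0.012 ]
 [0.5749 0.2908 0.012 ]]
[0.54214085 0.26455298 0.012     ] 0.048978486557905314 0.06854599745691285 xaxis 2.8634420309441513 yaxis -0.2748186261473329
t 2.75 pos [0.555  0.3083 0.201 ] yaw 2.8632 tilt [-5.e-04 -4.e-04 -1.e+00] F [ 0.5 -0.1  0.3] Mz -0.04 w 0.0874 q6 -1.09
GO d [0.001  0.0456 0.0004] twist 0.09
t 2.75 pos [0.555  0.3083 0.201 ] yaw 2.8632 tilt [-5.e-04 -4.e-04 -1.e+00] F [ 0.5 -0.1  0.3] Mz -0.04 w 0.0874 q6 -1.09
GO d [0.1855 0.0455 0.0003] twist 0.09
```

Emit:
jog_arm([
  {"dx": 0.01,"dy": 0.01,"dz": 0,"twist": 0},
  {"dx": 0.03,"dy": 0.025,"dz": 0,"twist": 0},
  {"dx": 0.055,"dy": 0.038,"dz": 0,"twist": 0},
  {"dx": 0.085,"dy": 0.0455,"dz": 0.0003,"twist": 0},
  {"dx": 0.115,"dy": 0.0455,"dz": 0.0003,"twist": 0},
  {"dx": 0.14,"dy": 0.0455,"dz": 0.0003,"twist": 0},
  {"dx": 0.16,"dy": 0.0455,"dz": 0.0003,"twist": 0},
  {"dx": 0.172,"dy": 0.0455,"dz": 0.0003,"twist": 0},
  {"dx": 0.18,"dy": 0.0455,"dz": 0.0003,"twist": 0},
  {"dx": 0.185,"dy": 0.0455,"dz": 0.0003,"twist": 0},
  {"dx": 0.185,"dy": 0.0455,"dz": 0.0003,"twist": 0},
  {"dx": 0.185,"dy": 0.0455,"dz": 0.0003,"twist": 0},
])

```text
t: 3.75
eef_pos: [0.543, 0.2655, 0.0169]
ee_rot: [-2.242, 1.57, 0.621]
force: [0.6, -0.1, 0.0]
width: 0.0876
```

Run:
```python
from h import *
goto(.5421,.2646,.0155,2.8634)
```

```text
t 3.75 pos [0.543  0.2655 0.0169] yaw 2.8636 tilt [ 9.e-04  6.e-04 -1.e+00] F [ 0.6 -0.1  0. ] Mz 0.01 w 0.0876 q6 -1.06
GO d [0.0014 0.0011 0.0006] twist 0.01
```

Emit:
jog_arm([
  {"dx": 0.001,"dy": 0.001,"dz": 0.0005,"twist": 0},
  {"dx": 0.001,"dy": 0.001,"dz": 0.0005,"twist": 0},
  {"dx": 0.001,"dy": 0.001,"dz": 0.0005,"twist": 0},
  {"dx": 0.001,"dy": 0.001,"dz": 0.0005,"twist": 0},
  {"dx": 0.001,"dy": 0.001,"dz": 0.0005,"twist": 0},
  {"dx": 0.001,"dy": 0.001,"dz": 0.0005,"twist": 0},
  {"dx": 0.001,"dy": 0.001,"dz": 0.0005,"twist": 0},
  {"dx": 0.001,"dy": 0.001,"dz": 0.0005,"twist": 0},
  {"dx": 0.001,"dy": 0.001,"dz": 0.0005,"twist": 0},
  {"dx": 0.001,"dy": 0.001,"dz": 0.0005,"twist": 0},
], gripper=0.035, newtons=25)

```text
t: 4.58
eef_pos: [0.5418, 0.2647, 0.015]
ee_rot: [1.087, 1.571, -2.332]
force: [-0.1, -0.8, -0.2]
width: 0.0354
```

Run:
```python
from h import *
goto(.5421,.2646,.0155,2.8634)
```

```text
t 4.58 pos [0.5418 0.2647 0.015 ] yaw 2.8638 tilt [-1.e-04 -1.e-04 -1.e+00] F [-0.1 -0.8 -0.2] Mz -0.03 w 0.0354 q6 -1.06
GO d [-0.0005  0.     -0.0003] twist 0.02
```

Run:
```python
from h import *
a=arm.grab_frame('scene')[:,:,::-1];b=arm.grab_frame('side')[:,:,::-1]
cv2.imwrite('pics/c8.png',np.hstack([cv2.resize(a[170:290,330:430],(400,480)),cv2.resize(b[220:320,240:320],(384,480))]))
```

```text
(no output)
```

View pics/c8.png

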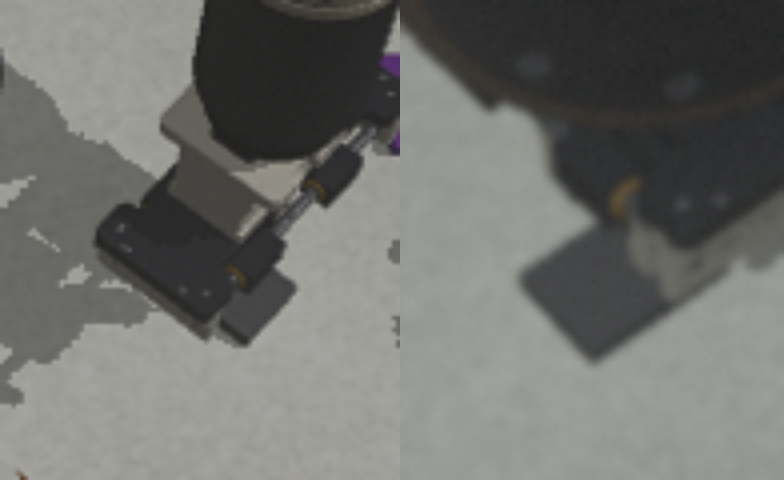

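Run:
```python
from h import *
goto(.5421,.2646,.0155,2.8634)
a=arm.grab_frame('wrist')[:,:,::-1]
cv2.imwrite('pics/w3.png',a)
goto(.5421,.2646,.0155,2.8634)
```

```text
t 4.68 pos [0.5418 0.2648 0.015 ] yaw 2.8638 tilt [-1.e-04 -0.e+00 -1.e+00] F [-0.8  0.6  0.1] Mz 0.00 w 0.0351 q6 -1.06
GO d [-0.0005  0.0001 -0.0003] twist 0.02
t 4.73 pos [0.5418 0.2647 0.015 ] yaw 2.8638 tilt [-1.e-04 -1.e-04 -1.e+00] F [-0.1  0.1 -0.8] Mz -0.01 w 0.0351 q6 -1.06
GO d [-0.0005  0.0001 -0.0003] twist 0.03
```

View pics/w3.png

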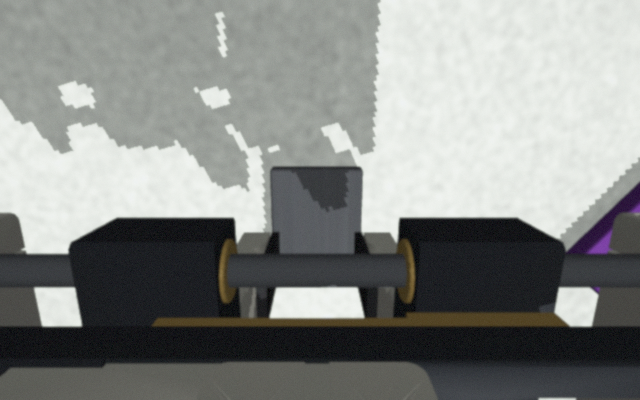

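Run:
```python
from h import *
W=cam('wrist');s=arm.get_state();p=s['eef_pos'];M=R.from_euler('xyz',s['ee_rot']).as_matrix()
for l in [(0,0,0),(.003,0,.025),(.003,0,-.025),(.003,.035,0),(.003,-.035,0),(.003,.035,.025),(.003,0.,.0175),(.011,.0095,.0175),(.011,-.0095,.0175)]: print(l,proj(W,p+M@np.array(l)).round(1))
for q in [(272,168),(362,168)]: print(q,M.T@(ray(W,q,.012)-p))
a=cv2.imread('pics/w3.png');cv2.imwrite('pics/w3c.png',cv2.resize(a[150:330,220:420],None,fx=4,fy=3.3,interpolation=cv2.INTER_CUBIC))
```

```text
(0, 0, 0) [[316.7 232.6]]
(0.003, 0, 0.025) [[361.9 230.7]]
(0.003, 0, -0.025) [[271.5 230.7]]
(0.003, 0.035, 0) [[316.7 168. ]]
(0.003, -0.035, 0) [[316.7 288.2]]
(0.003, 0.035, 0.025) [[364. 168.]]
(0.003, 0.0, 0.0175) [[348.4 230.7]]
(0.011, 0.0095, 0.0175) [[347.5 210.2]]
(0.011, -0.0095, 0.0175) [[346.8 241.6]]
(272, 168) [ 0.00303104  0.03500303 -0.02365786]
(362, 168) [0.00303274 0.03501687 0.02393543]
```

View pics/w3c.png

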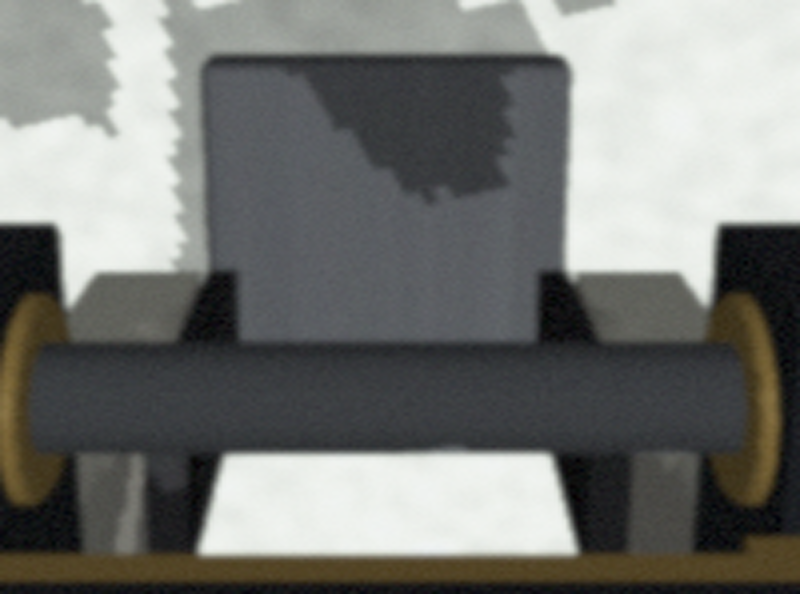

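Run:
```python
from h import *
s=arm.get_state();p=s['eef_pos'];M=R.from_euler('xyz',s['ee_rot']).as_matrix()
D=cam('side');S=cam('scene')
b=arm.grab_frame('side')[:,:,::-1].copy();a=arm.grab_frame('scene')[:,:,::-1].copy()
f=6
def draw(im,C,x0,y0,w,h,name):
    o=cv2.resize(im[y0:y0+h,x0:x0+w],None,fx=f,fy=f,interpolation=cv2.INTER_CUBIC)
    for lx,col in ((.011,(0,0,255)),(-.029,(0,255,0)),(-.008,(255,255,0))):
      for lz in (.0175,-.0175):
        for ly in (.0095,-.0095):
          q=proj(C,p+M@np.array([lx,ly,lz]))[0];q=(q-[x0,y0]+.5)*f-.5
          cv2.circle(o,tuple(int(v) for v in q),4,col,-1)
    cv2.imwrite(name,o)
draw(b,D,240,210,110,90,'pics/sd4.png');draw(a,S,350,180,100,90,'pics/sc4.png')
```

```text
(no output)
```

View pics/sd4.png

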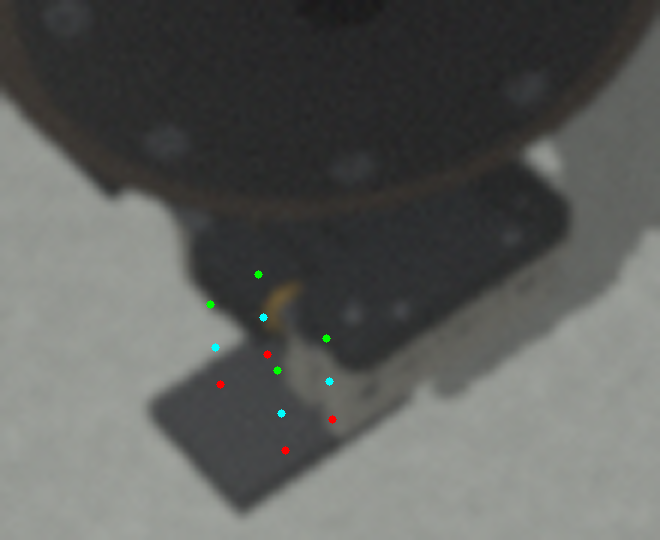

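View pics/sc4.png

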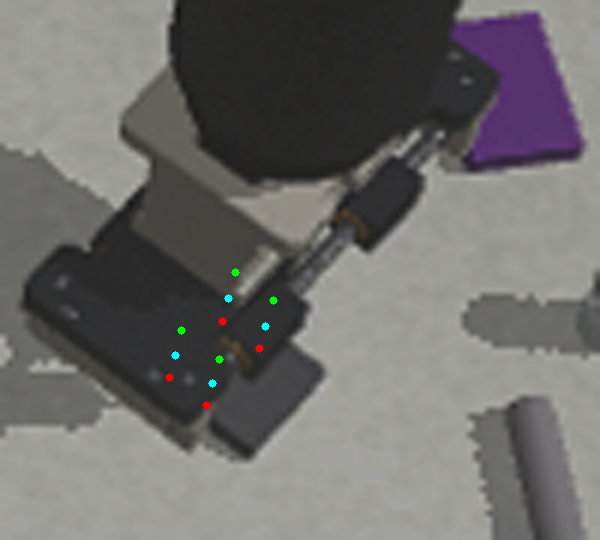

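Run:
```python
from h import *
s=arm.get_state();p=s['eef_pos'];M=R.from_euler('xyz',s['ee_rot']).as_matrix()
D=cam('side')
for lz in (.0175,.025,.0385):
  for ly in (-.0095,.0095):
    for lx in (-.03,-.01,0,.011):
      q=(proj(D,p+M@np.array([lx,ly,lz]))[0]-[240,210]+.5)*6-.5;print(lz,ly,lx,q.round(0),end=' ; ')
    print()
a=cv2.imread('pics/sd4.png')
b=arm.grab_frame('side')[:,:,::-1]
cv2.imwrite('pics/sd5.png',cv2.resize(b[250:300,265:325],None,fx=12,fy=12,interpolation=cv2.INTER_CUBIC))
print(arm.get_state()['width'])
```

```text
0.0175 -0.0095 -0.03 [277. 369.] ; 0.0175 -0.0095 -0.01 [281. 409.] ; 0.0175 -0.0095 0 [284. 429.] ; 0.0175 -0.0095 0.011 [286. 451.] ; 
0.0175 0.0095 -0.03 [326. 337.] ; 0.0175 0.0095 -0.01 [329. 378.] ; 0.0175 0.0095 0 [331. 398.] ; 0.0175 0.0095 0.011 [333. 419.] ; 
0.025 -0.0095 -0.03 [292. 383.] ; 0.025 -0.0095 -0.01 [296. 424.] ; 0.025 -0.0095 0 [298. 444.] ; 0.025 -0.0095 0.011 [300. 465.] ; 
0.025 0.0095 -0.03 [341. 351.] ; 0.025 0.0095 -0.01 [344. 392.] ; 0.025 0.0095 0 [346. 412.] ; 0.025 0.0095 0.011 [347. 433.] ; 
0.0385 -0.0095 -0.03 [319. 410.] ; 0.0385 -0.0095 -0.01 [323. 451.] ; 0.0385 -0.0095 0 [325. 471.] ; 0.0385 -0.0095 0.011 [327. 492.] ; 
0.0385 0.0095 -0.03 [368. 377.] ; 0.0385 0.0095 -0.01 [371. 418.] ; 0.0385 0.0095 0 [372. 438.] ; 0.0385 0.0095 0.011 [374. 459.] ; 
0.034913367155369635
```

View pics/sd5.png

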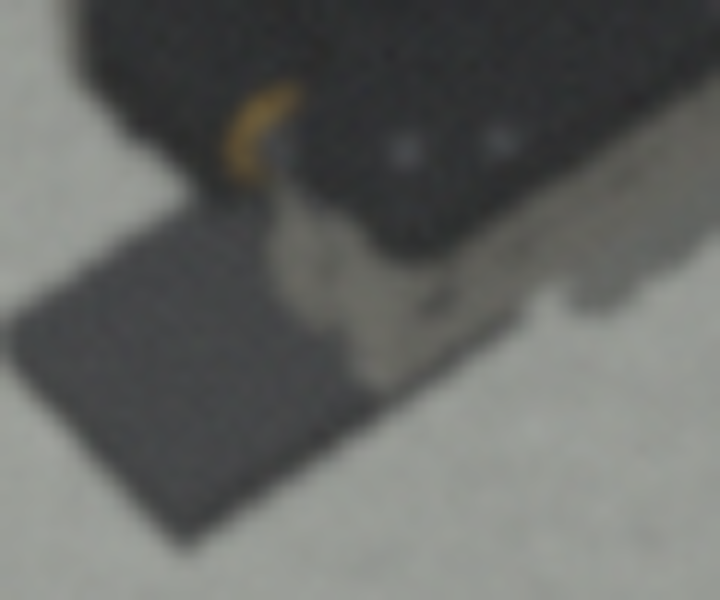

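The fingers closed to 35 mm above the plate without touching it. The plate hasn't moved, so the tips must be higher than the stated offset implies. I'll reopen and feel downwards in small steps, watching the force.

Emit:
jog_arm([
  {"dx": 0,"dy": 0,"dz": 0,"twist": 0},
  {"dx": 0,"dy": 0,"dz": 0,"twist": 0},
  {"dx": 0,"dy": 0,"dz": 0,"twist": 0},
  {"dx": 0,"dy": 0,"dz": 0,"twist": 0},
  {"dx": 0,"dy": 0,"dz": 0,"twist": 0},
  {"dx": 0,"dy": 0,"dz": 0,"twist": 0},
  {"dx": 0,"dy": 0,"dz": 0,"twist": 0},
  {"dx": 0.001,"dy": 0,"dz": 0,"twist": 0},
  {"dx": 0.002,"dy": 0,"dz": 0,"twist": 0},
  {"dx": 0.002,"dy": 0,"dz": 0,"twist": 0},
], gripper=0.0876)

```text
t: 5.72
eef_pos: [0.5416, 0.2647, 0.0128]
ee_rot: [0.881, 1.57, -2.538]
force: [0.4, 0.6, 0.1]
width: 0.0869
```

Emit:
jog_arm([
  {"dx": 0.001,"dy": 0,"dz": 0,"twist": 0},
  {"dx": 0.002,"dy": 0,"dz": 0,"twist": 0},
  {"dx": 0.002,"dy": 0,"dz": 0,"twist": 0},
])

```text
t: 5.97
eef_pos: [0.5417, 0.2647, 0.0108]
ee_rot: [0.871, 1.57, -2.549]
force: [-0.8, -0.2, -0.8]
width: 0.0876
```

Run:
```python
from h import *
goto(.5421,.2646,.0155,2.8634)
b=arm.grab_frame('side')[:,:,::-1]
cv2.imwrite('pics/sd6.png',cv2.resize(b[230:300,240:340],None,fx=7,fy=7,interpolation=cv2.INTER_CUBIC))
```

```text
t 5.97 pos [0.5417 0.2647 0.0108] yaw 2.8637 tilt [-2.e-04 -2.e-04 -1.e+00] F [-0.8 -0.2 -0.8] Mz 0.01 w 0.0876 q6 -1.06
GO d [-0.0047 -0.     -0.0004] twist 0.02
```

View pics/sd6.png

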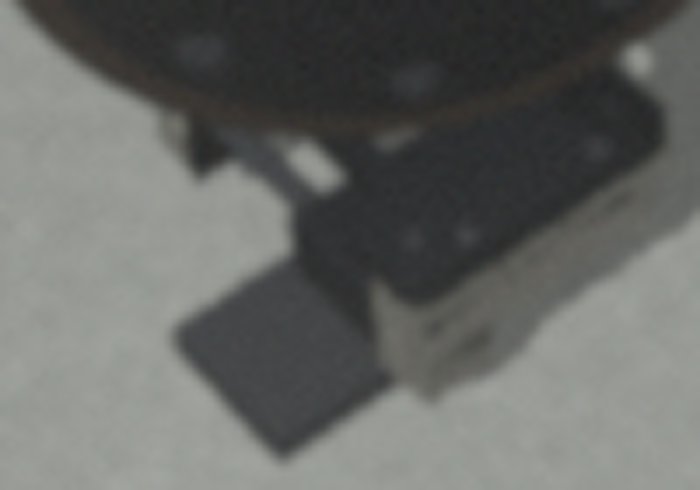

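Emit:
jog_arm([
  {"dx": 0.001,"dy": 0,"dz": 0,"twist": 0},
  {"dx": 0.002,"dy": 0,"dz": 0,"twist": 0},
  {"dx": 0.003,"dy": 0,"dz": 0,"twist": 0},
  {"dx": 0.003,"dy": 0,"dz": 0,"twist": 0},
])

```text
t: 6.35
eef_pos: [0.5417, 0.2646, 0.0078]
ee_rot: [0.956, 1.57, -2.463]
force: [-0.1, 0.2, -0.3]
width: 0.0871
```

Emit:
jog_arm([
  {"dx": 0.001,"dy": 0,"dz": 0,"twist": 0},
  {"dx": 0.002,"dy": 0,"dz": 0,"twist": 0},
  {"dx": 0.002,"dy": 0,"dz": 0,"twist": 0},
  {"dx": 0.002,"dy": 0,"dz": 0,"twist": 0},
])

```text
t: 6.68
eef_pos: [0.5417, 0.2647, 0.006]
ee_rot: [1.051, 1.571, -2.368]
force: [0.8, 0.7, 0.4]
width: 0.0875
```

Emit:
jog_arm([
  {"dx": 0.001,"dy": 0,"dz": 0,"twist": 0},
  {"dx": 0.0015,"dy": 0,"dz": 0,"twist": 0},
  {"dx": 0.0015,"dy": 0,"dz": 0,"twist": 0},
])

```text
t: 6.93
eef_pos: [0.5417, 0.2647, 0.0044]
ee_rot: [0.879, 1.571, -2.541]
force: [0.5, -0.0, 0.3]
width: 0.0876
```

Emit:
jog_arm([
  {"dx": 0.001,"dy": 0,"dz": 0,"twist": 0},
  {"dx": 0.0015,"dy": 0,"dz": 0,"twist": 0},
  {"dx": 0.0015,"dy": 0,"dz": 0,"twist": 0},
])

```text
t: 7.18
eef_pos: [0.5417, 0.2647, 0.0029]
ee_rot: [0.957, 1.571, -2.463]
force: [-1.2, 0.3, 0.4]
width: 0.0875
```

Run:
```python
from h import *
goto(.5421,.2646,.0155,2.8634)
b=arm.grab_frame('side')[:,:,::-1]
cv2.imwrite('pics/sd7.png',cv2.resize(b[230:300,240:340],None,fx=7,fy=7,interpolation=cv2.INTER_CUBIC))
```

```text
t 7.18 pos [0.5417 0.2647 0.0029] yaw 2.8638 tilt [-2.e-04 -2.e-04 -1.e+00] F [-1.2  0.3  0.4] Mz -0.01 w 0.0875 q6 -1.06
GO d [-0.0126 -0.     -0.0004] twist 0.02
```

View pics/sd7.png

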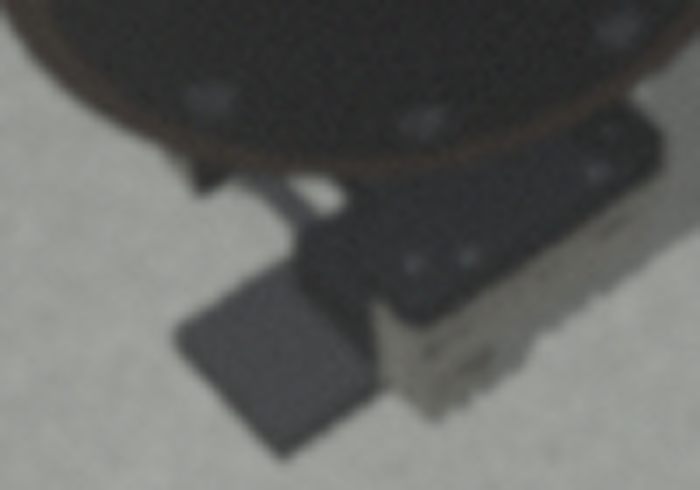

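Run:
```python
from h import *
s=arm.get_state();p=s['eef_pos'];M=R.from_euler('xyz',s['ee_rot']).as_matrix()
D=cam('side')
for uv in [(302.1,290),(300,289)]:
  for lz in (.06,.065,.07):
    f=lambda v:proj(D,p+M@np.array([v[0],v[1],lz]))[0]-uv
    r=least_squares(f,[0,0]);print(uv,lz,r.x,p[2]-r.x[0])
```

```text
(302.1, 290) 0.06 [-0.02507405 -0.00618197] 0.02806415004368335
(302.1, 290) 0.065 [-0.0334313  -0.00978271] 0.036421399589351644
(302.1, 290) 0.07 [-0.04178855 -0.01338345] 0.04477864913501994
(300, 289) 0.06 [-0.03205112 -0.01066247] 0.03504121720184285
(300, 289) 0.065 [-0.04031201 -0.01420133] 0.04330210517335322
(300, 289) 0.07 [-0.0485729 -0.0177402] 0.05156299314486357
```

Emit:
jog_arm([
  {"dx": 0.001,"dy": 0,"dz": 0,"twist": 0},
  {"dx": 0.001,"dy": 0,"dz": 0,"twist": 0},
])

```text
t: 7.4
eef_pos: [0.5417, 0.2647, 0.0019]
ee_rot: [0.859, 1.571, -2.56]
force: [0.4, 1.0, 0.4]
width: 0.0878
```

Emit:
jog_arm([
  {"dx": 0.001,"dy": 0,"dz": 0,"twist": 0},
  {"dx": 0.001,"dy": 0,"dz": 0,"twist": 0},
])

```text
t: 7.57
eef_pos: [0.5417, 0.2647, 0.0009]
ee_rot: [0.826, 1.571, -2.594]
force: [0.1, -1.0, -0.6]
width: 0.0877
```

Emit:
jog_arm([
  {"dx": 0.001,"dy": 0,"dz": 0,"twist": 0},
  {"dx": 0.001,"dy": 0,"dz": 0,"twist": 0},
])

```text
t: 7.73
eef_pos: [0.5417, 0.2647, -0.0001]
ee_rot: [0.772, 1.571, -2.648]
force: [-0.4, 0.1, 0.7]
width: 0.0878
```

Run:
```python
from h import *
W=cam('wrist');print(W[1])
a=arm.grab_frame('wrist')[:,:,::-1];cv2.imwrite('pics/w4.png',a)
b=arm.grab_frame('scene')[:,:,::-1];cv2.imwrite('pics/sc5.png',cv2.resize(b[170:290,330:460],None,fx=6,fy=5,interpolation=cv2.INTER_CUBIC))
```

```text
[0.52398957 0.20174842 0.18274602]
```

View pics/w4.png

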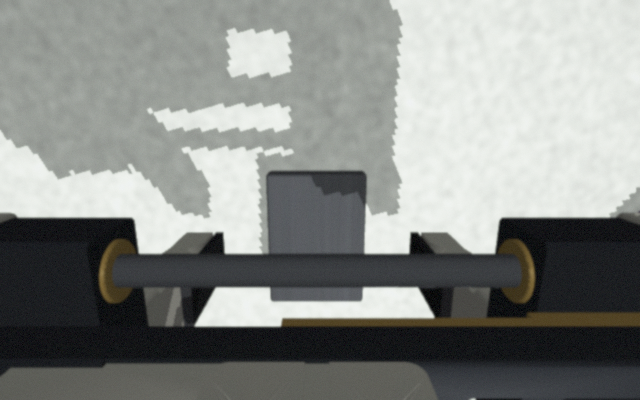

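View pics/sc5.png

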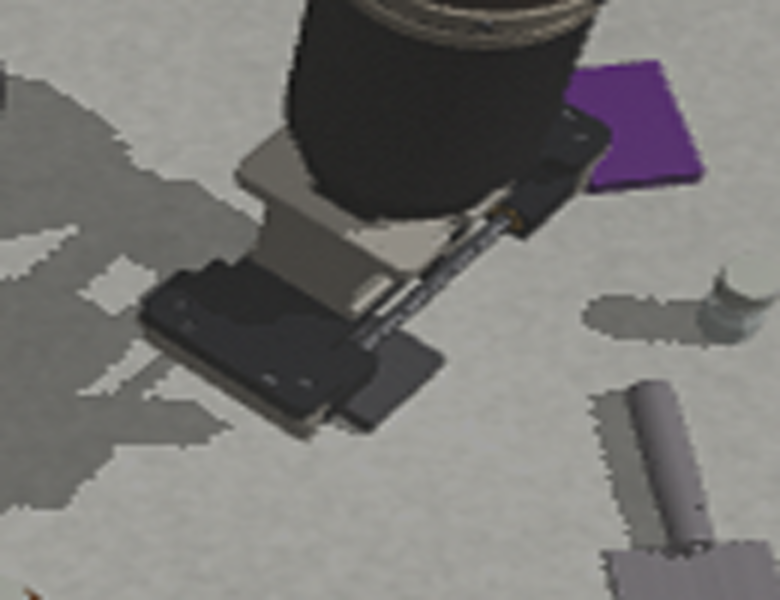

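Emit:
jog_arm([
  {"dx": 0.001,"dy": 0,"dz": 0,"twist": 0},
  {"dx": 0.002,"dy": 0,"dz": 0,"twist": 0},
  {"dx": 0.003,"dy": 0,"dz": 0,"twist": 0},
  {"dx": 0.004,"dy": 0,"dz": 0,"twist": 0},
  {"dx": 0.004,"dy": 0,"dz": 0,"twist": 0},
])

```text
t: 8.25
eef_pos: [0.5417, 0.2646, -0.0042]
ee_rot: [0.921, 1.57, -2.499]
force: [0.2, -0.6, 0.1]
width: 0.0877
```

Emit:
jog_arm([
  {"dx": 0.001,"dy": 0,"dz": 0,"twist": 0},
  {"dx": 0.002,"dy": 0,"dz": 0,"twist": 0},
  {"dx": 0.003,"dy": 0,"dz": 0,"twist": 0},
  {"dx": 0.003,"dy": 0,"dz": 0,"twist": 0},
])

```text
t: 8.58
eef_pos: [0.5417, 0.2647, -0.0072]
ee_rot: [0.921, 1.571, -2.498]
force: [-0.2, -0.5, -0.4]
width: 0.0876
```

Run:
```python
from h import *
goto(.5421,.2646,.0155,2.8634)
W=cam('wrist');print(W[1])
a=arm.grab_frame('wrist')[:,:,::-1];
b=arm.grab_frame('side')[:,:,::-1]
cv2.imwrite('pics/m5.png',np.vstack([cv2.resize(a[150:330,140:500],(720,330)),cv2.resize(b[220:300,210:370],(540,270),interpolation=cv2.INTER_CUBIC).copy() if 0 else cv2.resize(b[235:295,230:360],(720,270),interpolation=cv2.INTER_CUBIC)]))
```

```text
t 8.58 pos [ 0.5417  0.2647 -0.0072] yaw 2.8638 tilt [-2.e-04 -2.e-04 -1.e+00] F [-0.2 -0.5 -0.4] Mz -0.04 w 0.0876 q6 -1.06
GO d [-0.0227 -0.     -0.0004] twist 0.02
[0.52396432 0.20172657 0.17568112]
```

View pics/m5.png

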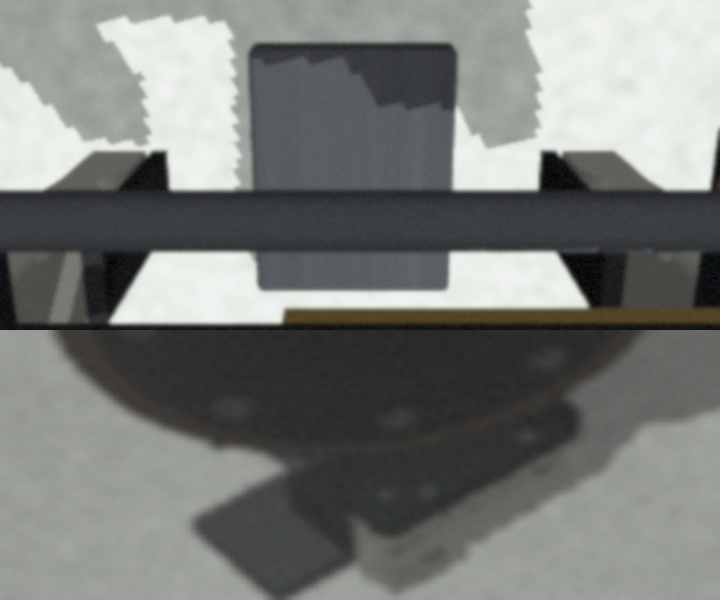

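Emit:
jog_arm([
  {"dx": 0.002,"dy": 0,"dz": 0,"twist": 0},
  {"dx": 0.004,"dy": 0,"dz": 0,"twist": 0},
  {"dx": 0.006,"dy": 0,"dz": 0,"twist": 0},
  {"dx": 0.008,"dy": 0,"dz": 0,"twist": 0},
  {"dx": 0.01,"dy": 0,"dz": 0,"twist": 0},
  {"dx": 0.01,"dy": 0,"dz": 0,"twist": 0},
])

```text
t: 9.18
eef_pos: [0.5415, 0.2645, -0.0175]
ee_rot: [0.948, 1.57, -2.472]
force: [0.7, -0.7, 0.6]
width: 0.0874
```

Emit:
jog_arm([
  {"dx": 0.001,"dy": 0,"dz": 0,"twist": 0},
  {"dx": 0.002,"dy": 0,"dz": 0,"twist": 0},
  {"dx": 0.003,"dy": 0,"dz": 0,"twist": 0},
  {"dx": 0.003,"dy": 0,"dz": 0,"twist": 0},
])

```text
t: 9.52
eef_pos: [0.5417, 0.2647, -0.0201]
ee_rot: [0.866, 1.571, -2.554]
force: [-0.3, 0.6, -0.1]
width: 0.0874
```

Emit:
jog_arm([
  {"dx": 0.001,"dy": 0,"dz": 0,"twist": 0},
  {"dx": 0.002,"dy": 0,"dz": 0,"twist": 0},
  {"dx": 0.002,"dy": 0,"dz": 0,"twist": 0},
])

```text
t: 9.77
eef_pos: [0.5417, 0.2647, -0.0221]
ee_rot: [0.708, 1.571, -2.712]
force: [-0.7, -0.2, 0.5]
width: 0.0875
```

Emit:
jog_arm([
  {"dx": 0.001,"dy": 0,"dz": 0,"twist": 0},
  {"dx": 0.002,"dy": 0,"dz": 0,"twist": 0},
  {"dx": 0.002,"dy": 0,"dz": 0,"twist": 0},
])

```text
t: 10.02
eef_pos: [0.5417, 0.2647, -0.0242]
ee_rot: [0.889, 1.571, -2.53]
force: [-0.5, 0.4, -0.8]
width: 0.0875
```

Emit:
jog_arm([
  {"dx": 0.001,"dy": 0,"dz": 0,"twist": 0},
  {"dx": 0.002,"dy": 0,"dz": 0,"twist": 0},
  {"dx": 0.002,"dy": 0,"dz": 0,"twist": 0},
])

```text
t: 10.27
eef_pos: [0.5419, 0.2648, -0.0252]
ee_rot: [-2.747, 1.57, 0.117]
force: [-2.6, -1.1, 6.8]
width: 0.0875
```

Run:
```python
from h import *
goto(.5421,.2646,.0155,2.8634)
W=cam('wrist');print(W[1])
a=arm.grab_frame('wrist')[:,:,::-1];
b=arm.grab_frame('side')[:,:,::-1]
cv2.imwrite('pics/m6.png',np.vstack([cv2.resize(a[150:330,140:500],(720,330)),cv2.resize(b[235:295,230:360],(720,270),interpolation=cv2.INTER_CUBIC)]))
```

```text
t 10.27 pos [ 0.5419  0.2648 -0.0252] yaw 2.8640 tilt [ 3.e-04  0.e+00 -1.e+00] F [-2.6 -1.1  6.8] Mz -0.08 w 0.0875 q6 -1.06
GO d [-0.0407  0.0002 -0.0003] twist 0.04
[0.52409637 0.20184412 0.1576715 ]
```

View pics/m6.png

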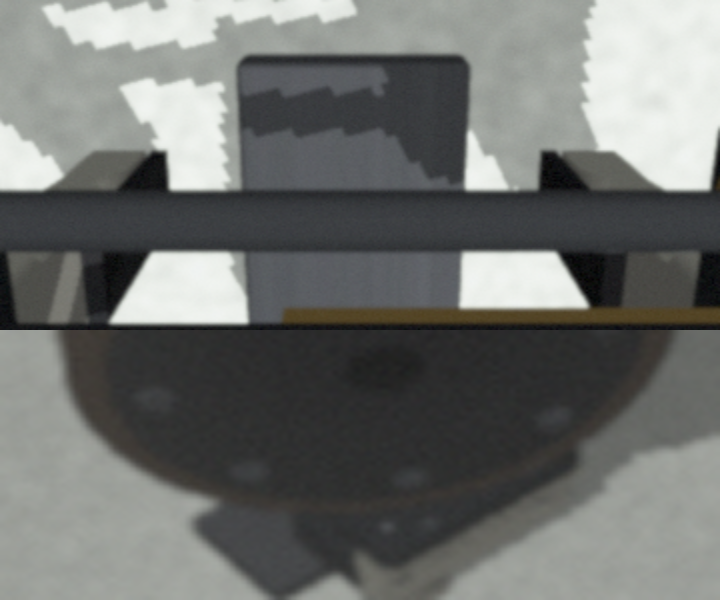

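Contact at TCP z ≈ −0.025 (6.8 N). So the fingertips are actually about 25 mm *behind* the reported TCP, where the text says 11 mm ahead. From here on I'll use tip z = TCP z + 0.025. Next I'll lift the tips to about 4.5 mm and close on the plate.

Emit:
jog_arm([
  {"dx": -0.002,"dy": 0,"dz": 0,"twist": 0},
  {"dx": -0.0055,"dy": 0,"dz": 0,"twist": 0},
  {"dx": -0.0055,"dy": 0,"dz": 0,"twist": 0},
  {"dx": -0.0055,"dy": 0,"dz": 0,"twist": 0},
])

```text
t: 10.7
eef_pos: [0.542, 0.2649, -0.0202]
ee_rot: [-2.056, 1.57, 0.807]
force: [0.2, -0.3, 1.1]
width: 0.088
```

Emit:
jog_arm([
  {"dx": 0,"dy": 0,"dz": 0,"twist": 0},
  {"dx": 0,"dy": 0,"dz": 0,"twist": 0},
  {"dx": 0,"dy": 0,"dz": 0,"twist": 0},
  {"dx": 0,"dy": 0,"dz": 0,"twist": 0},
  {"dx": 0,"dy": 0,"dz": 0,"twist": 0},
  {"dx": 0,"dy": 0,"dz": 0,"twist": 0},
  {"dx": 0,"dy": 0,"dz": 0,"twist": 0},
  {"dx": 0,"dy": 0,"dz": 0,"twist": 0},
], gripper=0.035, newtons=25)

```text
t: 11.37
eef_pos: [0.5418, 0.2648, -0.0205]
ee_rot: [0.464, 1.571, -2.955]
force: [0.9, -0.2, 0.0]
width: 0.0498
```

Run:
```python
from h import *
goto(.5421,.2646,-.0205,2.8634)
```

```text
t 11.37 pos [ 0.5418  0.2648 -0.0205] yaw 2.8639 tilt [-0. -0. -1.] F [ 0.9 -0.2  0. ] Mz -0.01 w 0.0498 q6 -1.06
GO d [ 0.      0.0001 -0.0003] twist 0.03
```

Run:
```python
from h import *
goto(.639,-.032,.16,2.8656)
W=cam('wrist');p=arm.get_state()['eef_pos']
W2=(W[0],W[1]+np.array([.639,-.032,.16])-p,W[2])
print(proj(W2,[[.6115,-.1285,.075],[.577,-.2475,.125]]))
```

```text
t 11.37 pos [ 0.5418  0.2648 -0.0205] yaw 2.8639 tilt [-0. -0. -1.] F [ 0.9 -0.2  0. ] Mz -0.01 w 0.0498 q6 -1.06
GO d [-0.1805  0.2588 -0.1748] twist -0.10
[[ 316.64860397   57.80646185]
 [ 317.96360154 -229.02922547]]
```

Emit:
jog_arm([
  {"dx": -0.01,"dy": 0,"dz": 0,"twist": 0},
  {"dx": -0.03,"dy": 0,"dz": 0,"twist": 0},
  {"dx": -0.06,"dy": 0,"dz": 0,"twist": 0},
  {"dx": -0.09,"dy": 0.008,"dz": -0.005,"twist": 0},
  {"dx": -0.115,"dy": 0.025,"dz": -0.015,"twist": 0},
  {"dx": -0.135,"dy": 0.05,"dz": -0.03,"twist": 0},
  {"dx": -0.15,"dy": 0.077,"dz": -0.048,"twist": 0},
  {"dx": -0.162,"dy": 0.105,"dz": -0.066,"twist": 0},
  {"dx": -0.172,"dy": 0.133,"dz": -0.084,"twist": 0},
  {"dx": -0.178,"dy": 0.161,"dz": -0.102,"twist": 0},
  {"dx": -0.18,"dy": 0.189,"dz": -0.12,"twist": 0},
  {"dx": -0.18,"dy": 0.217,"dz": -0.138,"twist": 0},
  {"dx": -0.18,"dy": 0.241,"dz": -0.154,"twist": 0},
  {"dx": -0.18,"dy": 0.259,"dz": -0.166,"twist": 0},
  {"dx": -0.18,"dy": 0.269,"dz": -0.172,"twist": 0},
  {"dx": -0.18,"dy": 0.273,"dz": -0.175,"twist": 0},
  {"dx": -0.18,"dy": 0.273,"dz": -0.175,"twist": 0},
  {"dx": -0.18,"dy": 0.273,"dz": -0.175,"twist": 0},
  {"dx": -0.18,"dy": 0.273,"dz": -0.175,"twist": 0},
])

```text
t: 12.95
eef_pos: [0.635, -0.0447, 0.1597]
ee_rot: [-1.343, 1.571, 1.521]
force: [0.7, 0.0, -1.4]
width: 0.0495
```

Run:
```python
from h import *
goto(.6115,-.1285,.0725,2.8656)
W=cam('wrist');im=arm.grab_frame('wrist')[:,:,::-1];cv2.imwrite('pics/w7.png',im)
uv=proj(W,[.6115,-.1285,.075])[0];print(uv)
x,y=int(uv[0])-70,max(int(uv[1])-65,0);print(x,y)
cv2.imwrite('pics/w7c.png',cv2.resize(im[y:y+120,x:x+140],None,fx=5,fy=5,interpolation=cv2.INTER_CUBIC))
```

```text
t 12.95 pos [ 0.635  -0.0447  0.1597] yaw 2.8648 tilt [ 0.e+00  2.e-04 -1.e+00] F [ 0.7  0.  -1.4] Mz 0.03 w 0.0495 q6 -0.51
GO d [ 0.0872  0.0871 -0.0003] twist -0.05
[316.23700407  77.48088747]
246 12
```

View pics/w7.png

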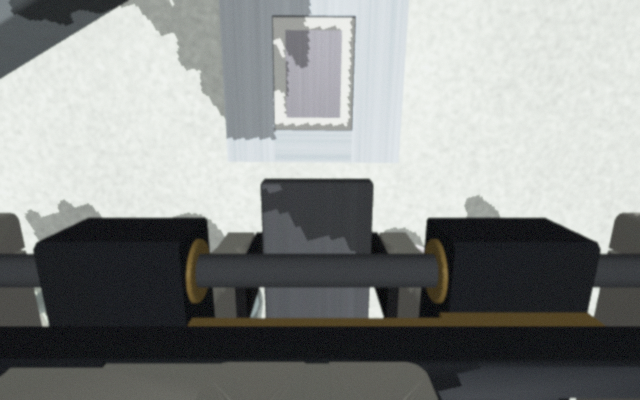

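View pics/w7c.png

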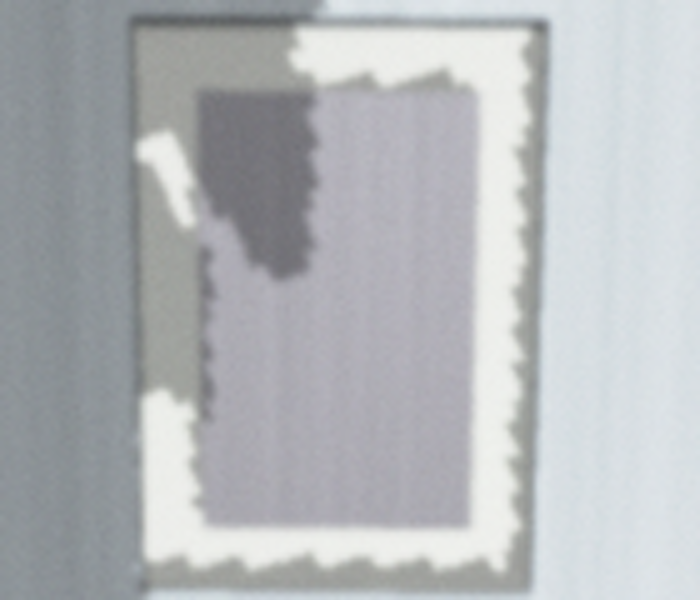

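Run:
```python
from h import *
W=cam('wrist')
uv=unc([(132,18),(548,20),(531,590),(143,592)],246,12,5)
P=np.array([ray(W,p,.075) for p in uv]);print(P.round(4))
c=P.mean(0);v=(P[1]+P[2]-P[0]-P[3])/2;w=(P[0]+P[1]-P[2]-P[3])/2
print(c,np.hypot(*v[:2]),np.hypot(*w[:2]),'xaxis',np.arctan2(v[1],v[0]),'yaxis',np.arctan2(w[1],w[0])+np.pi/2)
# unit near edge corners
s=arm.get_state();p=s['eef_pos'];M=R.from_euler('xyz',s['ee_rot']).as_matrix()
e=[ray(W,q,p[2]+.0205+.012) for q in [(262,181),(372,181)]];print('plate edge tool frame',[(M.T@(q-p)).round(4) for q in e])
e=[ray(W,q,.075) for q in [(229,162),(400,162)]];d=e[1]-e[0];print('unit end',e,np.arctan2(d[1],d[0]),np.hypot(*d))
goto(c[0],c[1],.0725,2.8656)
```

```text
[[ 0.6297 -0.1758  0.075 ]
 [ 0.5748 -0.16    0.075 ]
 [ 0.5962 -0.0859  0.075 ]
 [ 0.6516 -0.1014  0.075 ]]
[ 0.61309489 -0.13078444  0.075     ] 0.05737762186833029 0.0773677196786503 xaxis 2.865815545451145 yaxis -0.2839782679262388
plate edge tool frame [array([-0.0325,  0.0352, -0.0237]), array([-0.0325,  0.0352,  0.0238])]Traceback (most recent call last):
  File "<stdin>", line 10, in <module>
TypeError: return arrays must be of ArrayType
```

Run:
```python
from h import *
goto(.6125,-.1304,.0645,2.863)
```

```text
t 13.00 pos [ 0.635  -0.0446  0.1597] yaw 2.8651 tilt [ 1.e-04  2.e-04 -1.e+00] F [-0.9  0.1 -0.8] Mz -0.01 w 0.0497 q6 -0.51
GO d [ 0.0952  0.0887 -0.0017] twist 0.12
```

Emit:
jog_arm([
  {"dx": 0.005,"dy": 0.01,"dz": 0,"twist": 0},
  {"dx": 0.01,"dy": 0.03,"dz": 0,"twist": 0},
  {"dx": 0.02,"dy": 0.055,"dz": -0.001,"twist": 0},
  {"dx": 0.035,"dy": 0.075,"dz": -0.0015,"twist": 0},
  {"dx": 0.055,"dy": 0.085,"dz": -0.0015,"twist": 0},
  {"dx": 0.075,"dy": 0.0885,"dz": -0.0015,"twist": 0},
  {"dx": 0.09,"dy": 0.0885,"dz": -0.0015,"twist": 0},
  {"dx": 0.095,"dy": 0.0885,"dz": -0.0015,"twist": 0},
  {"dx": 0.095,"dy": 0.0885,"dz": -0.0015,"twist": 0},
  {"dx": 0.095,"dy": 0.0885,"dz": -0.0015,"twist": 0},
  {"dx": 0.095,"dy": 0.0885,"dz": -0.0015,"twist": 0},
])

```text
t: 13.92
eef_pos: [0.6133, -0.131, 0.0658]
ee_rot: [-2.957, 1.569, -0.092]
force: [-0.3, -0.7, -1.0]
width: 0.05
```

Run:
```python
from h import *
goto(.6125,-.1304,.0545,2.863)
im=arm.grab_frame('wrist')[:,:,::-1];cv2.imwrite('pics/w8.png',cv2.resize(im[120:340,200:440],None,fx=3,fy=2.7,interpolation=cv2.INTER_CUBIC))
b=arm.grab_frame('side')[:,:,::-1];a=arm.grab_frame('scene')[:,:,::-1]
cv2.imwrite('pics/m8.png',np.hstack([cv2.resize(a[130:230,170:270],(400,400)),cv2.resize(b[90:190,310:410],(400,400))]))
```

```text
t 13.92 pos [ 0.6133 -0.131   0.0658] yaw 2.8647 tilt [ 1.8e-03 -2.0e-04 -1.0e+00] F [-0.3 -0.7 -1. ] Mz 0.03 w 0.0500 q6 -0.38
GO d [ 0.0113 -0.0003  0.001 ] twist 0.10
```

View pics/w8.png

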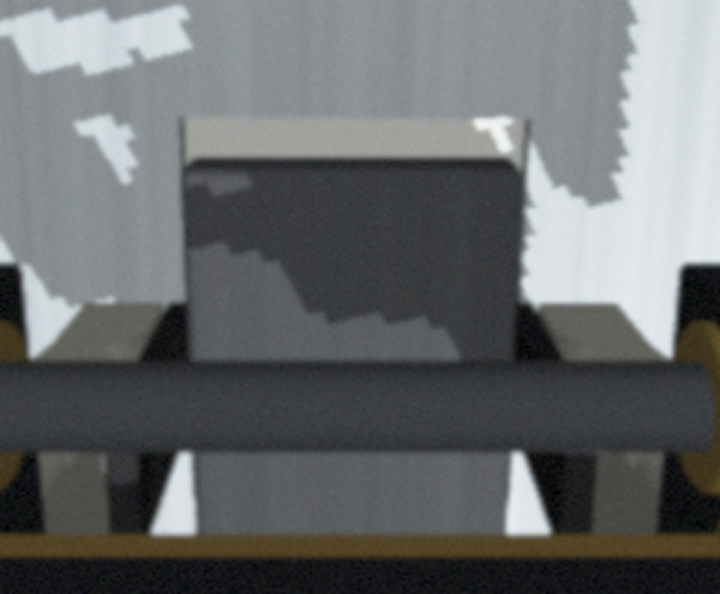

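View pics/m8.png

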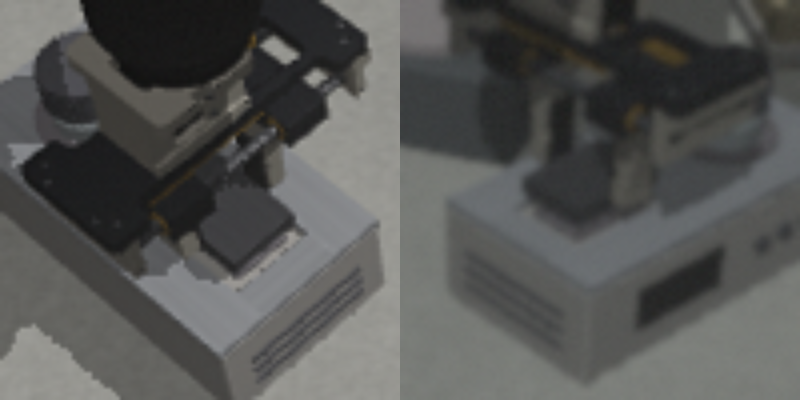

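Run:
```python
from h import *
W=cam('wrist');s=arm.get_state();p=s['eef_pos'];M=R.from_euler('xyz',s['ee_rot']).as_matrix()
f=lambda u,v:(200+u/3,120+v/2.7)
for q in [(183,118),(528,118)]: print('recess',(M.T@(ray(W,f(*q),.075)-p)).round(4))
for zz in (.0982,.092):
  for q in [(187,162),(522,162)]: print('plate',zz,(M.T@(ray(W,f(*q),zz)-p)).round(4))
```

```text
recess [-0.0093  0.0392 -0.0275]
recess [-0.0094  0.0392  0.0291]
plate 0.0982 [-0.0325  0.0356 -0.0235]
plate 0.0982 [-0.0326  0.0356  0.0246]
plate 0.092 [-0.0263  0.0344 -0.0245]
plate 0.092 [-0.0264  0.0344  0.0257]
```

Plate and recess are centred on each other to within 1 mm. Lowering now.

Emit:
jog_arm([
  {"dx": 0.002,"dy": 0,"dz": 0,"twist": 0},
  {"dx": 0.004,"dy": 0,"dz": 0,"twist": 0},
  {"dx": 0.006,"dy": 0,"dz": 0,"twist": 0},
  {"dx": 0.008,"dy": 0,"dz": 0,"twist": 0},
  {"dx": 0.01,"dy": 0,"dz": 0,"twist": 0},
  {"dx": 0.01,"dy": 0,"dz": 0,"twist": 0},
  {"dx": 0.01,"dy": 0,"dz": 0,"twist": 0},
])

```text
t: 14.65
eef_pos: [0.6123, -0.1313, 0.0543]
ee_rot: [0.321, 1.57, -3.098]
force: [-0.3, -0.7, -1.6]
width: 0.0497
```

Emit:
jog_arm([
  {"dx": 0.001,"dy": 0,"dz": 0,"twist": 0},
  {"dx": 0.0015,"dy": 0,"dz": 0,"twist": 0},
  {"dx": 0.0015,"dy": 0,"dz": 0,"twist": 0},
])

```text
t: 14.9
eef_pos: [0.6124, -0.1313, 0.053]
ee_rot: [0.006, 1.571, 2.869]
force: [-0.3, 0.3, -1.2]
width: 0.0497
```

Emit:
jog_arm([
  {"dx": 0.001,"dy": 0,"dz": 0,"twist": 0},
  {"dx": 0.0015,"dy": 0,"dz": 0,"twist": 0},
  {"dx": 0.0015,"dy": 0,"dz": 0,"twist": 0},
])

```text
t: 15.15
eef_pos: [0.6126, -0.1313, 0.0522]
ee_rot: [-3.133, 1.57, -0.269]
force: [-1.9, 0.2, 4.4]
width: 0.0497
```

Run:
```python
from h import *
goto(.6125,-.1304,.0545,2.863)
im=arm.grab_frame('wrist')[:,:,::-1];cv2.imwrite('pics/w9.png',cv2.resize(im[120:340,200:440],None,fx=3,fy=2.7,interpolation=cv2.INTER_CUBIC))
```

```text
t 15.15 pos [ 0.6126 -0.1313  0.0522] yaw 2.8640 tilt [ 5.e-04 -1.e-04 -1.e+00] F [-1.9  0.2  4.4] Mz 0.01 w 0.0497 q6 -0.38
GO d [-0.0023 -0.0009  0.0003] twist 0.06
```

View pics/w9.png

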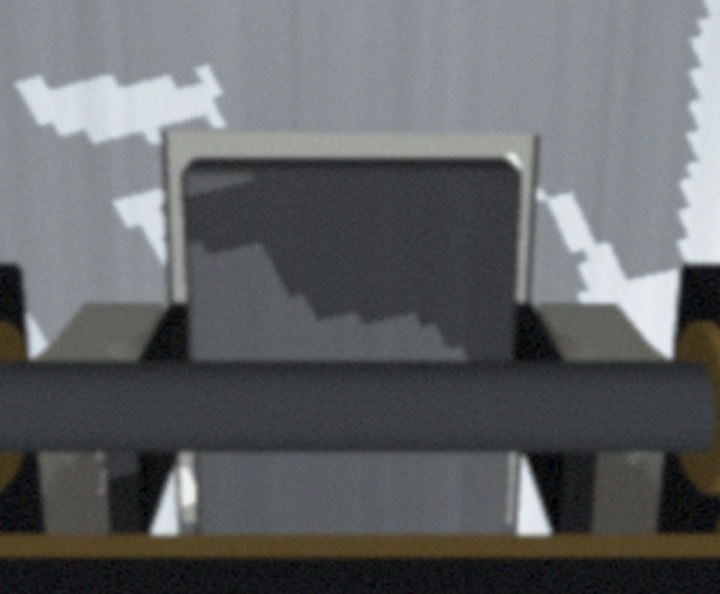

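Contact came at the expected seat height, with an even gap visible around the plate inside the recess. I'll release, lift, close the fingers and press on the plate centre.

Emit:
jog_arm([
  {"dx": 0,"dy": 0,"dz": 0,"twist": 0},
  {"dx": -0.0005,"dy": 0,"dz": 0,"twist": 0},
  {"dx": -0.0005,"dy": 0,"dz": 0,"twist": 0},
  {"dx": -0.0005,"dy": 0,"dz": 0,"twist": 0},
  {"dx": -0.0005,"dy": 0,"dz": 0,"twist": 0},
  {"dx": -0.005,"dy": 0,"dz": 0,"twist": 0},
  {"dx": -0.015,"dy": 0,"dz": 0,"twist": 0},
  {"dx": -0.03,"dy": 0,"dz": 0,"twist": 0},
  {"dx": -0.036,"dy": 0,"dz": 0,"twist": 0},
  {"dx": -0.036,"dy": 0,"dz": 0,"twist": 0},
], gripper=0.075)

```text
t: 16.03
eef_pos: [0.614, -0.1313, 0.0901]
ee_rot: [-2.882, 1.567, -0.017]
force: [-0.1, -0.5, -0.4]
width: 0.0753
```

Emit:
jog_arm([
  {"dx": 0,"dy": 0,"dz": 0,"twist": 0},
  {"dx": 0,"dy": 0,"dz": 0,"twist": 0},
  {"dx": 0,"dy": 0,"dz": 0,"twist": 0},
  {"dx": 0,"dy": 0,"dz": 0,"twist": 0},
  {"dx": 0,"dy": 0,"dz": 0,"twist": 0},
  {"dx": 0,"dy": 0,"dz": 0,"twist": 0},
  {"dx": 0,"dy": 0,"dz": 0,"twist": 0},
  {"dx": 0,"dy": 0,"dz": 0,"twist": 0},
  {"dx": 0,"dy": 0,"dz": 0,"twist": 0},
  {"dx": 0,"dy": 0,"dz": 0,"twist": 0},
  {"dx": 0,"dy": 0,"dz": 0,"twist": 0},
  {"dx": 0,"dy": 0,"dz": 0,"twist": 0},
], gripper=0.01)

```text
t: 17.03
eef_pos: [0.6124, -0.1313, 0.0876]
ee_rot: [-2.471, 1.571, 0.393]
force: [-0.3, 0.1, -0.0]
width: 0.0102
```

Run:
```python
from h import *
goto(.6125,-.1306,.062,2.863)
im=arm.grab_frame('wrist')[:,:,::-1];cv2.imwrite('pics/w10.png',im)
a=arm.grab_frame('scene')[:,:,::-1];cv2.imwrite('pics/sc10.png',cv2.resize(a[130:230,160:270],None,fx=5,fy=5,interpolation=cv2.INTER_CUBIC))
```

```text
t 17.03 pos [ 0.6124 -0.1313  0.0876] yaw 2.8637 tilt [ 1.e-04  0.e+00 -1.e+00] F [-0.3  0.1 -0. ] Mz -0.03 w 0.0102 q6 -0.38
GO d [ 0.0256 -0.0007  0.0001] twist 0.04
```

View pics/w10.png

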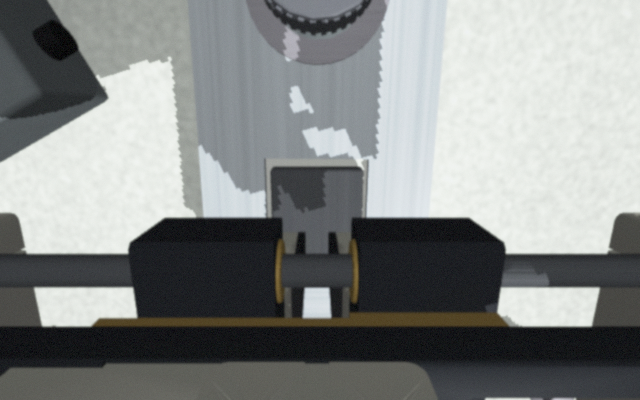

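View pics/sc10.png

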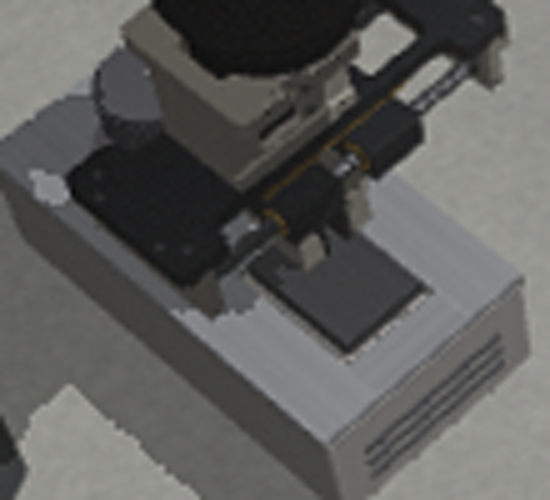

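Emit:
jog_arm([
  {"dx": 0.005,"dy": 0,"dz": 0,"twist": 0},
  {"dx": 0.012,"dy": -0.0005,"dz": 0,"twist": 0},
  {"dx": 0.019,"dy": -0.0005,"dz": 0,"twist": 0},
  {"dx": 0.024,"dy": -0.0005,"dz": 0,"twist": 0},
  {"dx": 0.026,"dy": -0.0005,"dz": 0,"twist": 0},
  {"dx": 0.027,"dy": -0.0005,"dz": 0,"twist": 0},
  {"dx": 0.028,"dy": -0.0005,"dz": 0,"twist": 0},
  {"dx": 0.029,"dy": -0.0005,"dz": 0,"twist": 0},
  {"dx": 0.029,"dy": -0.0005,"dz": 0,"twist": 0},
])

```text
t: 17.88
eef_pos: [0.6123, -0.1309, 0.059]
ee_rot: [0.778, 1.571, -2.642]
force: [-1.1, 0.1, 2.4]
width: 0.0098
```

Emit:
jog_arm([
  {"dx": 0.0005,"dy": 0,"dz": 0,"twist": 0},
  {"dx": 0.001,"dy": 0,"dz": 0,"twist": 0},
  {"dx": 0.0015,"dy": 0,"dz": 0,"twist": 0},
  {"dx": 0.002,"dy": 0,"dz": 0,"twist": 0},
  {"dx": 0.002,"dy": 0,"dz": 0,"twist": 0},
  {"dx": 0.002,"dy": 0,"dz": 0,"twist": 0},
])

```text
t: 18.38
eef_pos: [0.6123, -0.1309, 0.0573]
ee_rot: [1.934, 1.571, -1.485]
force: [-3.5, 0.6, 6.4]
width: 0.0101
```

Emit:
jog_arm([
  {"dx": 0.0005,"dy": 0,"dz": 0,"twist": 0},
  {"dx": 0.001,"dy": 0,"dz": 0,"twist": 0},
  {"dx": 0.0015,"dy": 0,"dz": 0,"twist": 0},
  {"dx": 0.002,"dy": 0,"dz": 0,"twist": 0},
  {"dx": 0.002,"dy": 0,"dz": 0,"twist": 0},
  {"dx": 0.002,"dy": 0,"dz": 0,"twist": 0},
])

```text
t: 18.88
eef_pos: [0.6123, -0.1309, 0.0558]
ee_rot: [2.587, 1.57, -0.832]
force: [-4.5, 1.4, 9.9]
width: 0.0099
```

Emit:
jog_arm([
  {"dx": 0.0005,"dy": 0,"dz": 0,"twist": 0},
  {"dx": 0.001,"dy": 0,"dz": 0,"twist": 0},
  {"dx": 0.0015,"dy": 0,"dz": 0,"twist": 0},
  {"dx": 0.0015,"dy": 0,"dz": 0,"twist": 0},
  {"dx": 0.0015,"dy": 0,"dz": 0,"twist": 0},
])

```text
t: 19.3
eef_pos: [0.6124, -0.1309, 0.0557]
ee_rot: [2.876, 1.57, -0.542]
force: [-8.7, 3.4, 19.9]
width: 0.0102
```

Emit:
jog_arm([
  {"dx": 0.0005,"dy": 0,"dz": 0,"twist": 0},
  {"dx": 0.001,"dy": 0,"dz": 0,"twist": 0},
  {"dx": 0.0015,"dy": 0,"dz": 0,"twist": 0},
  {"dx": 0.0015,"dy": 0,"dz": 0,"twist": 0},
  {"dx": 0.0015,"dy": 0,"dz": 0,"twist": 0},
  {"dx": 0.0015,"dy": 0,"dz": 0,"twist": 0},
])

```text
t: 19.8
eef_pos: [0.6124, -0.1309, 0.0557]
ee_rot: [2.953, 1.569, -0.466]
force: [-13.6, 5.2, 30.2]
width: 0.0097
```

Run:
```python
from h import *
goto(.6125,-.1304,.0545,2.863)
```

```text
t 19.80 pos [ 0.6124 -0.1309  0.0557] yaw 2.8650 tilt [ 1.5e-03 -7.0e-04 -1.0e+00] F [-13.6   5.2  30.2] Mz -0.03 w 0.0097 q6 -0.38
GO d [ 0.0012 -0.0005  0.0001] twist 0.11
```

Bottomed out: z stayed at 0.0557 as the force rose from 20 to 30 N, after about 4 mm of travel. I'll unload, lift, and move to view both the plate and the cap, opening the gripper on the way.

Emit:
jog_arm([
  {"dx": -0.003,"dy": 0,"dz": 0,"twist": 0},
  {"dx": -0.006,"dy": 0,"dz": 0,"twist": 0},
  {"dx": -0.015,"dy": 0,"dz": 0,"twist": 0},
  {"dx": -0.04,"dy": 0,"dz": 0,"twist": 0},
  {"dx": -0.075,"dy": 0.002,"dz": 0,"twist": 0},
  {"dx": -0.1,"dy": 0.01,"dz": 0,"twist": 0},
  {"dx": -0.108,"dy": 0.025,"dz": 0,"twist": 0},
  {"dx": -0.11,"dy": 0.042,"dz": 0,"twist": 0},
  {"dx": -0.11,"dy": 0.05,"dz": 0,"twist": 0},
  {"dx": -0.11,"dy": 0.053,"dz": 0,"twist": 0},
  {"dx": -0.11,"dy": 0.053,"dz": 0,"twist": 0},
  {"dx": -0.11,"dy": 0.053,"dz": 0,"twist": 0},
], gripper=0.0876)

```text
t: 20.8
eef_pos: [0.5977, -0.1816, 0.1608]
ee_rot: [0.156, 1.57, 3.019]
force: [0.6, -0.5, -0.7]
width: 0.0839
```

Run:
```python
from h import *
goto(.5787,-.25,.09)
W=cam('wrist');print(proj(W,[[.5787,-.25,.127],[.6126,-.131,.081]]))
im=arm.grab_frame('wrist')[:,:,::-1];cv2.imwrite('pics/w11.png',im)
cv2.imwrite('pics/w11c.png',cv2.resize(im[40:200,220:420],None,fx=4,fy=3.75,interpolation=cv2.INTER_CUBIC))
a=arm.grab_frame('scene')[:,:,::-1];b=arm.grab_frame('side')[:,:,::-1]
cv2.imwrite('pics/m11.png',np.hstack([cv2.resize(a[140:230,180:270],(400,400),interpolation=cv2.INTER_CUBIC),cv2.resize(b[100:190,310:400],(400,400),interpolation=cv2.INTER_CUBIC)]))
```

```text
t 20.80 pos [ 0.5977 -0.1816  0.1608] yaw 2.8634 tilt [-1.2e-03  2.0e-04 -1.0e+00] F [ 0.6 -0.5 -0.7] Mz -0.00 w 0.0839 q6 -0.30
GO d [ 0.0708  0.0709 -0.0006] twist 0.00
[[315.86457308  99.00714734]
 [316.0030539  261.29096399]]
```

View pics/w11.png

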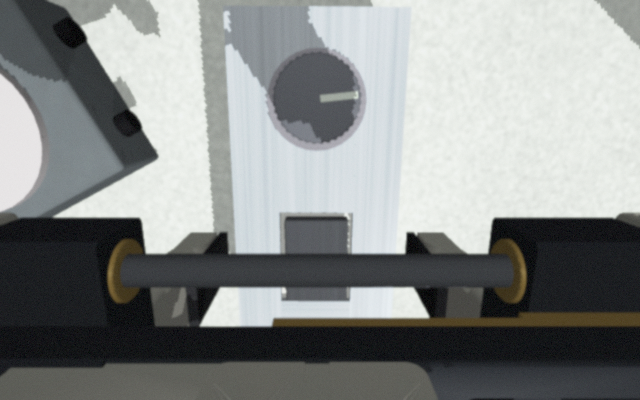

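View pics/m11.png

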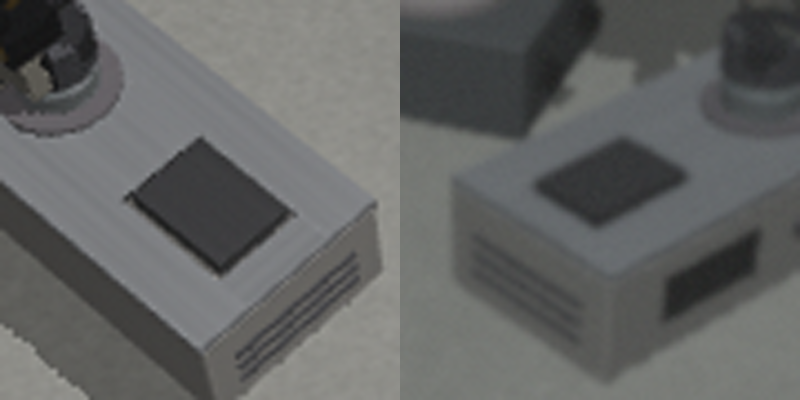

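View pics/w11c.png

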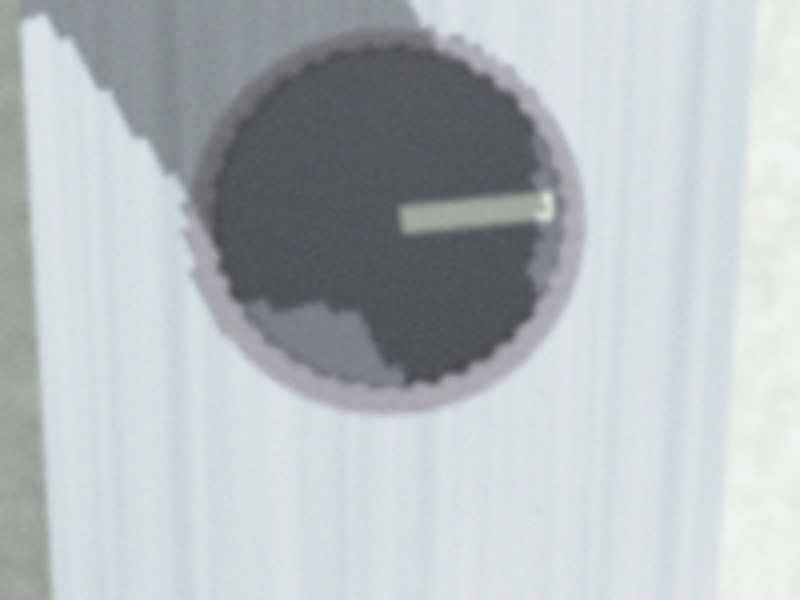

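Run:
```python
from h import *
W=cam('wrist');f=lambda u,v:(220+(u+.5)/4-.5,40+(v+.5)/3.75-.5)
z=.127
c=ray(W,f(386,215),z);l=ray(W,f(212,215),z);r=ray(W,f(560,215),z);t=ray(W,f(386,45),z);b=ray(W,f(386,385),z)
print('c',c,np.linalg.norm(l-r),np.linalg.norm(t-b))
a,b=ray(W,f(400,220),z),ray(W,f(553,207),z);d=b-a;ang=np.arctan2(d[1],d[0]);print('ridge',ang,'minus unit',ang+.278)
s=arm.get_state();print(s['q'])
goto(c[0],c[1],.09)
```

```text
c [ 0.57862597 -0.25067751  0.127     ] 0.05114171348312637 0.051306166486713406
ridge 2.951776423466387 minus unit 3.229776423466387
[ 1.76860219e-02  3.05228547e-01 -1.60128177e-01 -6.74471721e-05
 -1.10636232e+00 -2.94893779e-01]
t 20.95 pos [ 0.598  -0.1812  0.161 ] yaw 2.8644 tilt [-9.e-04  0.e+00 -1.e+00] F [-0.  -0.4 -0.2] Mz 0.00 w 0.0868 q6 -0.29
GO d [ 0.071   0.0721 -0.0004] twist 0.00
```

Emit:
jog_arm([
  {"dx": 0,"dy": 0.006,"dz": 0,"twist": -4},
  {"dx": 0,"dy": 0.016,"dz": 0,"twist": -10},
  {"dx": 0,"dy": 0.03,"dz": 0,"twist": -17},
  {"dx": 0,"dy": 0.045,"dz": 0,"twist": -24},
  {"dx": 0,"dy": 0.058,"dz": 0,"twist": -31},
  {"dx": 0,"dy": 0.067,"dz": 0,"twist": -38},
  {"dx": 0,"dy": 0.0715,"dz": 0,"twist": -45},
  {"dx": 0.003,"dy": 0.072,"dz": 0,"twist": -52},
  {"dx": 0.008,"dy": 0.072,"dz": 0,"twist": -59},
  {"dx": 0.015,"dy": 0.072,"dz": 0,"twist": -66},
  {"dx": 0.022,"dy": 0.072,"dz": 0,"twist": -73},
  {"dx": 0.027,"dy": 0.072,"dz": 0,"twist": -80},
  {"dx": 0.03,"dy": 0.072,"dz": 0,"twist": -86},
  {"dx": 0.03,"dy": 0.072,"dz": 0,"twist": -90},
  {"dx": 0.03,"dy": 0.072,"dz": 0,"twist": -90},
  {"dx": 0.03,"dy": 0.072,"dz": 0,"twist": -90},
])

```text
t: 22.28
eef_pos: [0.5785, -0.2506, 0.1314]
ee_rot: [-1.299, 1.571, 3.134]
force: [-0.2, 0.1, -0.1]
width: 0.0876
```

Run:
```python
from h import *
goto(.5786,-.2507,.072)
im=arm.grab_frame('wrist')[:,:,::-1];cv2.imwrite('pics/w12.png',im)
```

```text
t 22.28 pos [ 0.5785 -0.2506  0.1314] yaw -1.8504 tilt [-3.e-04  0.e+00 -1.e+00] F [-0.2  0.1 -0.1] Mz 0.01 w 0.0876 q6 1.39
GO d [0.0594 0.0002 0.    ] twist 0.00
```

View pics/w12.png

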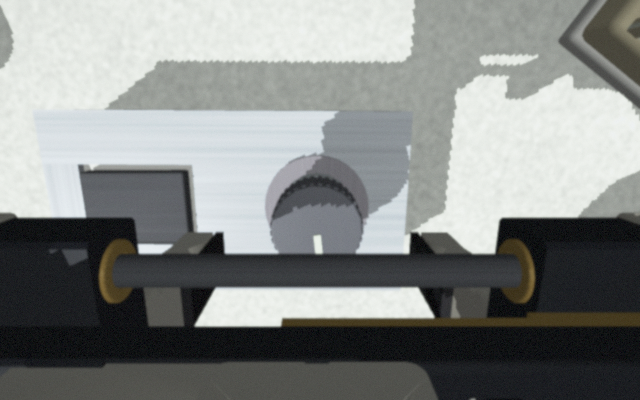

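Emit:
jog_arm([
  {"dx": 0.006,"dy": 0,"dz": 0,"twist": 0},
  {"dx": 0.018,"dy": 0,"dz": 0,"twist": 0},
  {"dx": 0.032,"dy": 0,"dz": 0,"twist": 0},
  {"dx": 0.045,"dy": 0,"dz": 0,"twist": 0},
  {"dx": 0.053,"dy": 0,"dz": 0,"twist": 0},
  {"dx": 0.058,"dy": 0,"dz": 0,"twist": 0},
  {"dx": 0.059,"dy": 0,"dz": 0,"twist": 0},
  {"dx": 0.059,"dy": 0,"dz": 0,"twist": 0},
  {"dx": 0.059,"dy": 0,"dz": 0,"twist": 0},
])

```text
t: 23.08
eef_pos: [0.5787, -0.2512, 0.073]
ee_rot: [1.503, 1.57, -0.345]
force: [0.3, 0.4, -0.7]
width: 0.0874
```

Emit:
jog_arm([
  {"dx": 0,"dy": 0,"dz": 0,"twist": 0},
  {"dx": 0,"dy": 0,"dz": 0,"twist": 0},
  {"dx": 0,"dy": 0,"dz": 0,"twist": 0},
  {"dx": 0,"dy": 0,"dz": 0,"twist": 0},
  {"dx": 0,"dy": 0,"dz": 0,"twist": 0},
  {"dx": 0,"dy": 0,"dz": 0,"twist": 0},
  {"dx": 0,"dy": 0,"dz": 0,"twist": 0},
  {"dx": 0,"dy": 0,"dz": 0,"twist": 0},
  {"dx": 0,"dy": 0,"dz": 0,"twist": 0},
], gripper=0.04, newtons=35)

```text
t: 23.83
eef_pos: [0.5784, -0.2506, 0.0727]
ee_rot: [2.739, 1.57, 0.891]
force: [-1.6, 3.0, 2.2]
width: 0.0517
```

Run:
```python
from h import *
goto(.5786,-.2507,.072);print(arm.get_state()['moment'])
```

```text
t 23.83 pos [ 0.5784 -0.2506  0.0727] yaw -1.8484 tilt [ 2.e-04  3.e-04 -1.e+00] F [-1.6  3.   2.2] Mz 0.07 w 0.0517 q6 1.39
GO d [0.0007 0.0002 0.    ] twist 0.00
[1.44807195 0.16057676 0.06851512]
```

Emit:
jog_arm([
  {"dx": 0,"dy": 0,"dz": 0,"twist": 3},
  {"dx": 0.0001,"dy": 0,"dz": 0,"twist": 8},
  {"dx": 0.0002,"dy": 0,"dz": 0,"twist": 14},
  {"dx": 0.0002,"dy": 0,"dz": 0,"twist": 20},
  {"dx": 0.0003,"dy": 0,"dz": 0,"twist": 26},
  {"dx": 0.0004,"dy": 0,"dz": 0,"twist": 32},
  {"dx": 0.0004,"dy": 0,"dz": 0,"twist": 38},
  {"dx": 0.0005,"dy": 0,"dz": 0,"twist": 44},
  {"dx": 0.0006,"dy": 0,"dz": 0,"twist": 50},
  {"dx": 0.0006,"dy": 0,"dz": 0,"twist": 56},
  {"dx": 0.0007,"dy": 0,"dz": 0,"twist": 62},
  {"dx": 0.0008,"dy": 0,"dz": 0,"twist": 68},
  {"dx": 0.0008,"dy": 0,"dz": 0,"twist": 74},
  {"dx": 0.0009,"dy": 0,"dz": 0,"twist": 80},
  {"dx": 0.001,"dy": 0,"dz": 0,"twist": 86},
  {"dx": 0.001,"dy": 0,"dz": 0,"twist": 92},
  {"dx": 0.0011,"dy": 0,"dz": 0,"twist": 97},
  {"dx": 0.0011,"dy": 0,"dz": 0,"twist": 100},
  {"dx": 0.0011,"dy": 0,"dz": 0,"twist": 100},
])

```text
t: 25.42
eef_pos: [0.578, -0.2508, 0.0716]
ee_rot: [0.002, 1.57, 2.689]
force: [-1.4, 4.5, 3.7]
width: 0.0515
```

Run:
```python
from h import *
goto(.5786,-.2507,.072);print(arm.get_state()['moment'],arm.get_state()['q'])
a=arm.grab_frame('scene')[:,:,::-1];b=arm.grab_frame('side')[:,:,::-1]
cv2.imwrite('pics/m13.png',np.hstack([cv2.resize(a[130:230,150:270],(400,333),interpolation=cv2.INTER_CUBIC),cv2.resize(b[90:190,310:430],(400,333),interpolation=cv2.INTER_CUBIC)]))
```

```text
t 25.42 pos [ 0.578  -0.2508  0.0716] yaw 2.6870 tilt [-5.e-04  3.e-04 -1.e+00] F [-1.4  4.5  3.7] Mz -0.18 w 0.0515 q6 -0.35
GO d [-0.0004 -0.0003 -0.0005] twist 0.00
[ 1.52636268  0.67312341 -0.17731741] [-1.00131986e-01  3.93071533e-01 -2.53736579e-01 -2.52305582e-04
 -9.24535065e-01 -3.54276667e-01]
```

View pics/m13.png

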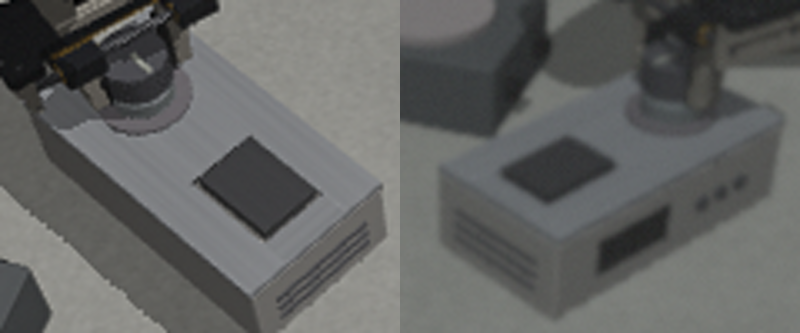

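Emit:
jog_arm([
  {"dx": 0,"dy": 0,"dz": 0,"twist": 4},
  {"dx": 0.0001,"dy": 0,"dz": 0,"twist": 10},
  {"dx": 0.0002,"dy": 0,"dz": 0,"twist": 16},
  {"dx": 0.0002,"dy": 0,"dz": 0,"twist": 22},
  {"dx": 0.0003,"dy": 0,"dz": 0,"twist": 28},
  {"dx": 0.0004,"dy": 0,"dz": 0,"twist": 34},
  {"dx": 0.0004,"dy": 0,"dz": 0,"twist": 40},
  {"dx": 0.0005,"dy": 0,"dz": 0,"twist": 46},
  {"dx": 0.0006,"dy": 0,"dz": 0,"twist": 52},
  {"dx": 0.0006,"dy": 0,"dz": 0,"twist": 58},
  {"dx": 0.0007,"dy": 0,"dz": 0,"twist": 64},
  {"dx": 0.0008,"dy": 0,"dz": 0,"twist": 68},
  {"dx": 0.0008,"dy": 0,"dz": 0,"twist": 70},
  {"dx": 0.0008,"dy": 0,"dz": 0,"twist": 70},
])

```text
t: 26.68
eef_pos: [0.5779, -0.2504, 0.0707]
ee_rot: [0.876, 1.57, 2.343]
force: [-1.5, 5.8, 5.0]
width: 0.051
```

Run:
```python
from h import *
goto(.5786,-.2507,.072);print(arm.get_state()['moment'],arm.get_state()['q'][5])
```

```text
t 26.68 pos [ 0.5779 -0.2504  0.0707] yaw 1.4673 tilt [-7.e-04  7.e-04 -1.e+00] F [-1.5  5.8  5. ] Mz -0.03 w 0.0510 q6 -1.57
GO d [-0.0013 -0.0008 -0.0002] twist 0.00
[ 2.37814969  0.91098498 -0.02824418] -1.5739287481590114
```

Emit:
jog_arm([
  {"dx": 0,"dy": 0,"dz": 0,"twist": 2},
  {"dx": 0,"dy": 0,"dz": 0,"twist": 4},
  {"dx": 0.0001,"dy": 0,"dz": 0,"twist": 6},
  {"dx": 0.0001,"dy": 0,"dz": 0,"twist": 6},
  {"dx": 0.0001,"dy": 0,"dz": 0,"twist": 6},
])

```text
t: 27.1
eef_pos: [0.5779, -0.2504, 0.0707]
ee_rot: [0.881, 1.57, 2.246]
force: [-3.0, 6.4, 5.4]
width: 0.0515
```

Run:
```python
from h import *
goto(.5786,-.2507,.072);print(arm.get_state()['moment'],arm.get_state()['q'][5])
```

```text
t 27.10 pos [ 0.5779 -0.2504  0.0707] yaw 1.3647 tilt [-6.e-04  7.e-04 -1.e+00] F [-3.   6.4  5.4] Mz -0.07 w 0.0515 q6 -1.68
GO d [-0.0013 -0.0008 -0.0001] twist 0.00
[ 2.44726459  0.94495239 -0.06831628] -1.6765393668878978
```

Emit:
jog_arm([
  {"dx": 0,"dy": 0,"dz": 0,"twist": 2},
  {"dx": 0,"dy": 0,"dz": 0,"twist": 4},
  {"dx": 0,"dy": 0,"dz": 0,"twist": 4},
  {"dx": 0,"dy": 0,"dz": 0,"twist": 4},
])

```text
t: 27.43
eef_pos: [0.5779, -0.2504, 0.0706]
ee_rot: [0.914, 1.57, 2.209]
force: [-3.0, 6.9, 5.3]
width: 0.0515
```

Run:
```python
from h import *
goto(.5786,-.2507,.072);print(arm.get_state()['moment'],arm.get_state()['q'][5])
```

```text
t 27.43 pos [ 0.5779 -0.2504  0.0706] yaw 1.2948 tilt [-6.e-04  8.e-04 -1.e+00] F [-3.   6.9  5.3] Mz -0.13 w 0.0515 q6 -1.75
GO d [-0.0014 -0.0008 -0.0001] twist 0.00
[ 2.46114879  0.88171089 -0.13423252] -1.74635569658039
```

Emit:
jog_arm([
  {"dx": 0,"dy": 0,"dz": 0,"twist": 2},
  {"dx": 0,"dy": 0,"dz": 0,"twist": 4},
  {"dx": 0,"dy": 0,"dz": 0,"twist": 4},
  {"dx": 0,"dy": 0,"dz": 0,"twist": 4},
])

```text
t: 27.77
eef_pos: [0.5779, -0.2504, 0.0706]
ee_rot: [0.988, 1.57, 2.213]
force: [-2.7, 5.8, 4.4]
width: 0.0515
```

Run:
```python
from h import *
goto(.5786,-.2507,.072);print(arm.get_state()['moment'],arm.get_state()['q'][5])
```

```text
t 27.77 pos [ 0.5779 -0.2504  0.0706] yaw 1.2250 tilt [-6.e-04  8.e-04 -1.e+00] F [-2.7  5.8  4.4] Mz -0.05 w 0.0515 q6 -1.82
GO d [-0.0014 -0.0008 -0.0001] twist 0.00
[ 2.41985798  0.81858148 -0.05025282] -1.8161360637491082
```

Emit:
jog_arm([
  {"dx": 0,"dy": 0,"dz": 0,"twist": 2},
  {"dx": 0,"dy": 0,"dz": 0,"twist": 4},
  {"dx": 0,"dy": 0,"dz": 0,"twist": 4},
  {"dx": 0,"dy": 0,"dz": 0,"twist": 4},
])

```text
t: 28.1
eef_pos: [0.5779, -0.2504, 0.0706]
ee_rot: [1.564, 1.57, 2.721]
force: [-2.0, 7.2, 5.1]
width: 0.0512
```

Run:
```python
from h import *
goto(.5786,-.2507,.072);print(arm.get_state()['moment'],arm.get_state()['q'][5])
```

```text
t 28.10 pos [ 0.5779 -0.2504  0.0706] yaw 1.1572 tilt [-9.e-04  4.e-04 -1.e+00] F [-2.   7.2  5.1] Mz 1.00 w 0.0512 q6 -1.88
GO d [-0.0014 -0.0008 -0.    ] twist 0.00
[2.45300071 0.79635953 0.99708525] -1.8846115050384296
```

Emit:
jog_arm([
  {"dx": 0,"dy": 0,"dz": 0,"twist": 1},
  {"dx": 0,"dy": 0,"dz": 0,"twist": 1.5},
  {"dx": 0,"dy": 0,"dz": 0,"twist": 1.5},
  {"dx": 0,"dy": 0,"dz": 0,"twist": 1.5},
])

```text
t: 28.43
eef_pos: [0.578, -0.2505, 0.0706]
ee_rot: [1.819, 1.57, 2.951]
force: [-1.3, 6.5, 3.6]
width: 0.0513
```

Run:
```python
from h import *
goto(.5786,-.2507,.072);print(arm.get_state()['moment'],arm.get_state()['q'][5])
a=arm.grab_frame('scene')[:,:,::-1];b=arm.grab_frame('side')[:,:,::-1]
cv2.imwrite('pics/m14.png',np.hstack([cv2.resize(a[130:190,150:222],(400,333),interpolation=cv2.INTER_CUBIC),cv2.resize(b[80:140,370:442],(400,333),interpolation=cv2.INTER_CUBIC)]))
```

```text
t 28.43 pos [ 0.578  -0.2505  0.0706] yaw 1.1317 tilt [-8.e-04  1.e-04 -1.e+00] F [-1.3  6.5  3.6] Mz 1.23 w 0.0513 q6 -1.91
GO d [-0.0014 -0.0007  0.    ] twist 0.00
[2.28449386 0.77359651 1.228594  ] -1.9103122852486158
```

View pics/m14.png

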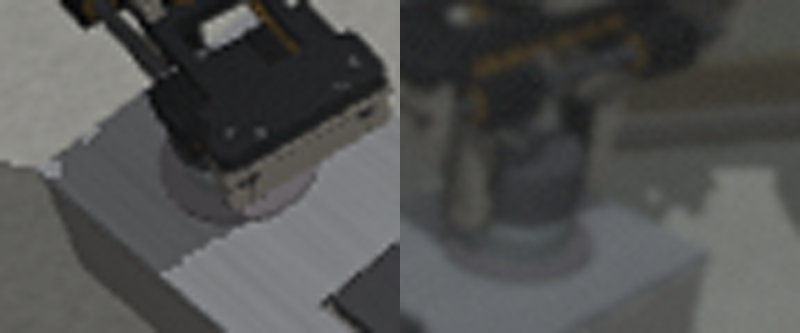

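Emit:
jog_arm([
  {"dx": 0,"dy": 0,"dz": 0,"twist": -3},
  {"dx": -0.0001,"dy": 0,"dz": 0,"twist": -8},
  {"dx": -0.0002,"dy": 0,"dz": 0,"twist": -14},
  {"dx": -0.0002,"dy": 0,"dz": 0,"twist": -20},
  {"dx": -0.0003,"dy": 0,"dz": 0,"twist": -26},
  {"dx": -0.0004,"dy": 0,"dz": 0,"twist": -32},
  {"dx": -0.0004,"dy": 0,"dz": 0,"twist": -38},
  {"dx": -0.0005,"dy": 0,"dz": 0,"twist": -44},
  {"dx": -0.0006,"dy": 0,"dz": 0,"twist": -50},
  {"dx": -0.0006,"dy": 0,"dz": 0,"twist": -56},
  {"dx": -0.0007,"dy": 0,"dz": 0,"twist": -62},
  {"dx": -0.0008,"dy": 0,"dz": 0,"twist": -68},
  {"dx": -0.0008,"dy": 0,"dz": 0,"twist": -74},
  {"dx": -0.0009,"dy": 0,"dz": 0,"twist": -80},
  {"dx": -0.001,"dy": 0,"dz": 0,"twist": -86},
  {"dx": -0.001,"dy": 0,"dz": 0,"twist": -90},
  {"dx": -0.001,"dy": 0,"dz": 0,"twist": -92},
  {"dx": -0.001,"dy": 0,"dz": 0,"twist": -92},
  {"dx": -0.001,"dy": 0,"dz": 0,"twist": -92},
])

```text
t: 30.12
eef_pos: [0.578, -0.2507, 0.0716]
ee_rot: [-0.308, 1.57, 2.428]
force: [-1.8, 4.9, 2.9]
width: 0.0514
```

Run:
```python
from h import *
goto(.5786,-.2507,.072);print(arm.get_state()['moment'],arm.get_state()['q'][5])
a=arm.grab_frame('scene')[:,:,::-1];b=arm.grab_frame('side')[:,:,::-1];cv2.imwrite('pics/scene15.png',a)
cv2.imwrite('pics/m15.png',np.hstack([cv2.resize(a[130:190,150:222],(480,400),interpolation=cv2.INTER_CUBIC),cv2.resize(b[80:140,370:424],(320,355),interpolation=cv2.INTER_CUBIC)[:400] if 0 else cv2.resize(b[80:140,376:424],(320,400),interpolation=cv2.INTER_CUBIC)]))
```

```text
t 30.12 pos [ 0.578  -0.2507  0.0716] yaw 2.7354 tilt [-4.e-04  4.e-04 -1.e+00] F [-1.8  4.9  2.9] Mz 0.07 w 0.0514 q6 -0.31
GO d [-0.0004 -0.0002 -0.0005] twist 0.00
[1.87232373 0.7210228  0.06899556] -0.30584962824546097
```

View pics/m15.png

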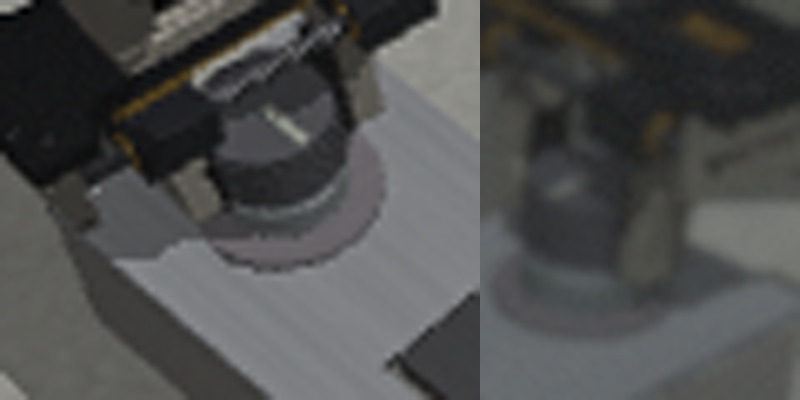

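View pics/scene15.png

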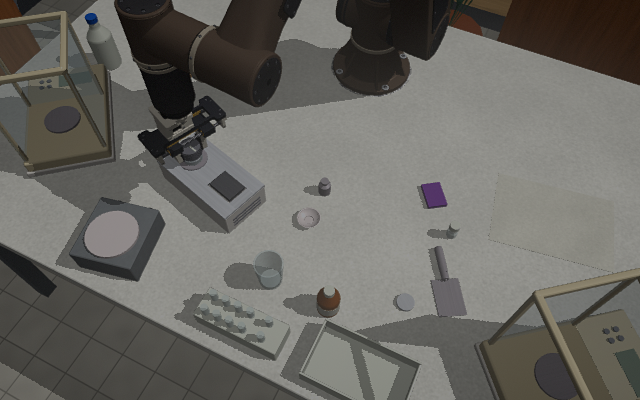

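Run:
```python
from h import *
a=cv2.imread('pics/scene15.png');cv2.imwrite('pics/r.png',cv2.resize(a[138:160,178:208],None,fx=20,fy=20,interpolation=cv2.INTER_CUBIC))
cv2.imwrite('pics/p.png',cv2.resize(a[160:210,195:260],None,fx=10,fy=10,interpolation=cv2.INTER_CUBIC))
S=cam('scene')
g=lambda u,v:(150+(u+.5)/6.667-.5,130+(v+.5)/6.667-.5)
p,q=ray(S,g(266,112),.126),ray(S,g(304,143),.126);d=q-p;print(p,q,np.arctan2(d[1],d[0])+.278)
```

```text
[ 0.57903703 -0.24592077  0.126     ] [ 0.58493229 -0.22588317  0.126     ] 1.5626599901892557
```

View pics/r.png

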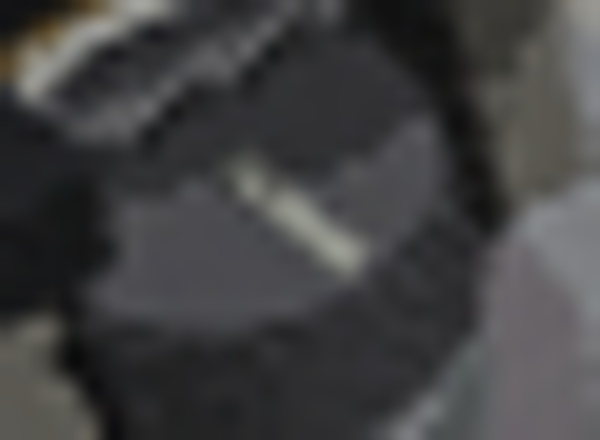

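View pics/p.png

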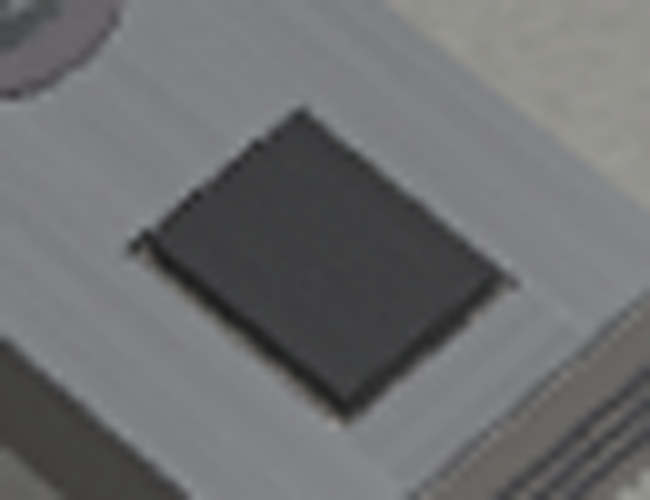

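Ridge angle is about 1.56 rad from the unit's x axis, where a quarter turn is 1.57. The plate lies level in the recess, the bystanders haven't moved, and the grip is still holding at 51.4 mm. Handing in.

Run:
```python
from station import arm
print(arm.job_done()); s=arm.get_state(); print(s['t'],s['width'],s['force'])
```

```text
the job is handed in; nothing more can be done
None
the job is handed in; nothing more can be done
```

I laid the dark grey plate in the recess and pressed it down. Then I screwed the cap clockwise to its stop, backed it off a quarter turn, and handed the job in at about 30 s, still gripping the cap. No verdict came back.

**Plate:** I pressed with the closed fingertips up to 30 N. The seat went down about 4 mm and then stopped moving as the force rose from 20 to 30 N. The last pictures show the plate level and inside the recess.

**Cap:** The stop showed after about 188° of turning, when the moment jumped from about 0 to 1.0 N m. A further push slipped slightly at 1.2 N m. I then turned back 92°, allowing about 2° for wind-up and slip. The ridge now reads 1.56 rad from the unit's x axis, against 1.57 for a quarter turn. That reading assumes the ridge lines up with the unit's x axis when the cap is home. The starting ridge angle (3.23 rad) and the measured turn to the stop both support this.

**What disagreed:**
- **Fingertips:** they sit about 25 mm behind the reported TCP, not 11 mm ahead of it. My first grasp closed on air without touching anything. I then felt for the bench (about 7 N contact) and used that measured offset from there on.
- **Cameras:** the scene, side and wrist views differed by 2–4 mm, so I used the wrist view for the final alignment.

In the last scene picture the other things on the bench are where they started.

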